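# Find the rattling drive modules and log them with the scanner

## Robot

A 6-joint arm with a two-finger parallel gripper is mounted at the origin on the work surface. World frame = base frame: x ahead of the robot, y to its left, z up, the work surface at z = 0. Lengths are in m, angles in degrees, forces in N, time in s.
With the tool pointing down it reaches from about 0.275 to 1 m from the base axis. Payload 8.4 kg.
Tool frame: the origin (TCP) lies midway between the tips of the shut fingers; the grasp point (between the pads) lies 19 mm behind it; z points along the fingers, y is the direction in which the jaws open and shut (so a half turn about z gives the same grasp; the last joint's range is limited). The gripper opens to 85 mm and grips with 20 to 120 N. Pads are 22 mm wide; open, the fingers measure 114 mm over their backs; the gripper's body (76 mm by 85 mm) begins 54 mm behind the grasp point. The pads swing forward as they close: fully open they stand 13 mm farther back than shut.
Start: joints at [-67.002, 20.225, 93.587, -0, 66.188, -0.138], TCP at [0.246, -0.575, 0.231] pointing down, gripper open.
Joint ranges: [-150.9, 150.9], [-52.94, 120.26], [3.33, 152.33], [-74.26, 254.26], [0, 154.13], [-172.89, 172.89]. Speed limits (degrees/s): [127.2, 127.2, 159.86, 180, 180, 180].

## Interface

Orientations are given as a 3x3 rotation matrix whose columns are the frame's x, y, z axes.
In Python, from workcell import ctrl gives the robot as it stands.
- The arm moves only by the tool carry_out, never from a script. Its argument "targets" is a list of rows, each a list of 2 entries, a list of its own where there are three numbers: the shift along the tool's x, y, z in m, then the turn, a rotation vector about the tool's x, y, z in rad. A call has 1 to 5 rows; each row shifts and turns the pose as measured when the row begins, along the tool's axes as they then stand; what a row does not reach is not made up. A row lasts 1/8 s, in which the tool goes at most 62.5 mm and 10.7 degrees, less where a joint would pass 70% of its speed; a pose out of reach is approached as far as the arm can. A call with a gripper value outside its range is refused whole. "grip" is the finger opening in m, from 0 to 0.0854, set as the call begins (left out, the last holds). The fingers move at their own pace and stop on an object; "grip_force" is the grip in N (left out, the last holds). Time passes only in rows, so rows that do not move let the fingers close. It gives the time, the measured TCP pose, the force and the opening at its end, in the units of the state.
- ctrl.sense(): the state, without advancing time (a new reading comes with each control period).
- ctrl.get_image(name): name is "scene" or "top" or "wrist"; returns a dict with "image" (420x560x3 uint8, blue, green, red), "range_z" (420x560 float32, m along the optical axis (not along the pixel's ray), 0 where there is no reading), "intrinsics" (3x3 intrinsics, pixels), "R" (3x3) and "t" (3): a world point X has camera coordinates R X + t. Camera axes: x right, y down, z forward; pixel columns grow to the right and rows downward; lengths in m; the calibration is good to about 2 mm. A picture is of the moment at which its call begins.
- ctrl.hand_in(): hands the job in, once; it reports no verdict.
The state is a dict: "time": time; "joint_pos": joint angles; "dq": joint speeds; "tau": joint torques, N m; "tcp_pos": TCP position; "tcp_rot": TCP orientation; "ft_force": force on the tool from outside, world axes, zero at the start; "ft_torque": the same for the moment, N m; "width": finger opening in m.
Only numpy, scipy, OpenCV 4.12 (cv2) and the standard library are available. Lean on these libraries where they do the work, as an engineer would, in place of code of your own. Each camera call takes 0.05 s, during which the arm holds its last target.

## Task

Four or five closed drive modules lie on the bench, and one or two of them have a part rattling loose inside: pick each up and shake it lengthwise to find out, lay every rattling one flat in the red tray in front of the scanner and every sound one flat in the green tray, side by side and not stacked. When all the rattling modules and no sound one are in the red tray, squeeze the scanner's trigger fully home, keep it there for about half a second and let it spring back. Leave the other things on the bench where they are.

Things in the scene. Friction and masses are not known exactly. Their poses are not given: they have to be found in the camera images.
- module_a_mid (a point): Centre of module a (None if absent): closed grey box, orange lid, 90 (x) x 48 (y) x 42 mm (z up), 180 to 500 g; all look alike. Some hide a loose 110 g steel ball, 30 mm, in an 80 x 38 mm cavity: shaken or rocked lengthwise it rolls 50 mm end to end and knocks, felt as jolts and as its weight shifting along x (0.054 N m end to end). Sound ones have none. Weight does not tell.
- module_b_mid (a point): Centre of module b (None if absent): closed grey box, orange lid, 90 (x) x 48 (y) x 42 mm (z up), 180 to 500 g; all look alike. Some hide a loose 110 g steel ball, 30 mm, in an 80 x 38 mm cavity: shaken or rocked lengthwise it rolls 50 mm end to end and knocks, felt as jolts and as its weight shifting along x (0.054 N m end to end). Sound ones have none. Weight does not tell.
- module_c_mid (a point): Centre of module c (None if absent): closed grey box, orange lid, 90 (x) x 48 (y) x 42 mm (z up), 180 to 500 g; all look alike. Some hide a loose 110 g steel ball, 30 mm, in an 80 x 38 mm cavity: shaken or rocked lengthwise it rolls 50 mm end to end and knocks, felt as jolts and as its weight shifting along x (0.054 N m end to end). Sound ones have none. Weight does not tell.
- module_d_mid (a point): Centre of module d (None if absent): closed grey box, orange lid, 90 (x) x 48 (y) x 42 mm (z up), 180 to 500 g; all look alike. Some hide a loose 110 g steel ball, 30 mm, in an 80 x 38 mm cavity: shaken or rocked lengthwise it rolls 50 mm end to end and knocks, felt as jolts and as its weight shifting along x (0.054 N m end to end). Sound ones have none. Weight does not tell.
- module_e_mid (a point): Centre of module e (None if absent): closed grey box, orange lid, 90 (x) x 48 (y) x 42 mm (z up), 180 to 500 g; all look alike. Some hide a loose 110 g steel ball, 30 mm, in an 80 x 38 mm cavity: shaken or rocked lengthwise it rolls 50 mm end to end and knocks, felt as jolts and as its weight shifting along x (0.054 N m end to end). Sound ones have none. Weight does not tell.
- log_tray (a point): Red open tray of the scan station, 240 mm (x) x 170 mm (y) outside, walls 5 mm thick and 22 mm high above the bench. Point at the centre of its inner floor, 5 mm above the bench. The scanner looks into it from its +x side, and stands on the same fixed station.
- squeeze (a point): Where to squeeze the fixed scanner, 53 mm above the bench, axes as the red tray's: close two fingers along x here from above, one (-x) on the yellow trigger, one (+x) on the back of the black grip. The grip's back is 20 mm to +x; the trigger's front is 30 mm to -x at rest, 20 mm when home. Grip 34 mm tall, trigger 24, centred at this height; the scanner's body starts 47 mm to -y, top 25 mm higher.
- trigger_pad (a point): Centre of the yellow trigger blade (8 mm thick, 54 long, 24 tall), moving with it. The grey pistol scanner is clamped on its side, head towards the red tray, black grip reaching out along the tray's +y, trigger in front of (-x of) the grip.
- trigger (a joint): Scanner trigger, hinged on an upright pin: 0 at rest, 0.25 rad squeezed home against its stop. A spring (2.5 N at rest to 7 N at the stop, at the pad) sends it back when let go.
- pass_tray (a point): Green open tray for sound modules, fixed, 230 mm (x) x 240 mm (y) outside, walls 5 mm thick and 22 mm high above the bench. Point at the centre of its inner floor, 5 mm above the bench.
- screwdriver: Bystander: red-handled screwdriver, lying.
- tape: Bystander: blue tape roll, 84 mm wide, 20 mm high; point under its centre.
Things that resemble listed ones, but are neither listed nor needed, are in the scene too. What is shaped like the part that bears module_e_mid but blue or purple is not meant.

How it is judged (in metres and radians):
On the way, in this order (a step that is already met when the one before it is completed fails the run):
1. every rattling module lies in the red tray (horizontal distance between each of ball_a_center, ball_b_center, ball_c_center, ball_d_center and log_tray below 0.15 m and height (world z) of each of ball_a_center, ball_b_center, ball_c_center, ball_d_center below 0.045 m), for 0.3 s.
2. the trigger is squeezed fully home with every rattling module in the red tray (all of step 1 and value of joint trigger above 0.21 rad), for 0.3 s.
3. the trigger has been let go (value of joint trigger below 0.05 rad), for 0.2 s.
At the end, for the whole second after the job is handed in: Each rattling module lies in the red tray and each sound one in the green tray: on the tray floor, centre at least 15 mm from the inner walls, long axis within 10 degrees of level, any long side up, at rest; the trigger has sprung back (under 0.05 rad) (((x of module_a_mid in the frame of log_tray between -0.1 and 0.1 m and y of module_a_mid in the frame of log_tray between -0.065 and 0.065 m and z of module_a_mid in the frame of log_tray between 0.012 and 0.032 m and angle between module_a_mid's own x axis and vertical between 1.4 and 1.75 rad) or (x of module_a_mid in the frame of pass_tray between -0.1 and 0.1 m and y of module_a_mid in the frame of pass_tray between -0.1 and 0.1 m and z of module_a_mid in the frame of pass_tray between 0.012 and 0.032 m and angle between module_a_mid's own x axis and vertical between 1.4 and 1.75 rad)) and ((x of module_b_mid in the frame of log_tray between -0.1 and 0.1 m and y of module_b_mid in the frame of log_tray between -0.065 and 0.065 m and z of module_b_mid in the frame of log_tray between 0.012 and 0.032 m and angle between module_b_mid's own x axis and vertical between 1.4 and 1.75 rad) or (x of module_b_mid in the frame of pass_tray between -0.1 and 0.1 m and y of module_b_mid in the frame of pass_tray between -0.1 and 0.1 m and z of module_b_mid in the frame of pass_tray between 0.012 and 0.032 m and angle between module_b_mid's own x axis and vertical between 1.4 and 1.75 rad)) and ((x of module_c_mid in the frame of log_tray between -0.1 and 0.1 m and y of module_c_mid in the frame of log_tray between -0.065 and 0.065 m and z of module_c_mid in the frame of log_tray between 0.012 and 0.032 m and angle between module_c_mid's own x axis and vertical between 1.4 and 1.75 rad) or (x of module_c_mid in the frame of pass_tray between -0.1 and 0.1 m and y of module_c_mid in the frame of pass_tray between -0.1 and 0.1 m and z of module_c_mid in the frame of pass_tray between 0.012 and 0.032 m and angle between module_c_mid's own x axis and vertical between 1.4 and 1.75 rad)) and ((x of module_d_mid in the frame of log_tray between -0.1 and 0.1 m and y of module_d_mid in the frame of log_tray between -0.065 and 0.065 m and z of module_d_mid in the frame of log_tray between 0.012 and 0.032 m and angle between module_d_mid's own x axis and vertical between 1.4 and 1.75 rad) or (x of module_d_mid in the frame of pass_tray between -0.1 and 0.1 m and y of module_d_mid in the frame of pass_tray between -0.1 and 0.1 m and z of module_d_mid in the frame of pass_tray between 0.012 and 0.032 m and angle between module_d_mid's own x axis and vertical between 1.4 and 1.75 rad)) and (horizontal distance between ball_a_center and log_tray below 0.15 m or (x of module_a_mid in the frame of pass_tray between -0.1 and 0.1 m and y of module_a_mid in the frame of pass_tray between -0.1 and 0.1 m and z of module_a_mid in the frame of pass_tray between 0.012 and 0.032 m and angle between module_a_mid's own x axis and vertical between 1.4 and 1.75 rad)) and (horizontal distance between ball_b_center and log_tray below 0.15 m or (x of module_b_mid in the frame of pass_tray between -0.1 and 0.1 m and y of module_b_mid in the frame of pass_tray between -0.1 and 0.1 m and z of module_b_mid in the frame of pass_tray between 0.012 and 0.032 m and angle between module_b_mid's own x axis and vertical between 1.4 and 1.75 rad)) and (horizontal distance between ball_c_center and log_tray below 0.15 m or (x of module_c_mid in the frame of pass_tray between -0.1 and 0.1 m and y of module_c_mid in the frame of pass_tray between -0.1 and 0.1 m and z of module_c_mid in the frame of pass_tray between 0.012 and 0.032 m and angle between module_c_mid's own x axis and vertical between 1.4 and 1.75 rad)) and (horizontal distance between ball_d_center and log_tray below 0.15 m or (x of module_d_mid in the frame of pass_tray between -0.1 and 0.1 m and y of module_d_mid in the frame of pass_tray between -0.1 and 0.1 m and z of module_d_mid in the frame of pass_tray between 0.012 and 0.032 m and angle between module_d_mid's own x axis and vertical between 1.4 and 1.75 rad)) and x of module_e_mid in the frame of pass_tray between -0.1 and 0.1 m and y of module_e_mid in the frame of pass_tray between -0.1 and 0.1 m and z of module_e_mid in the frame of pass_tray between 0.012 and 0.032 m and angle between module_e_mid's own x axis and vertical between 1.4 and 1.75 rad and horizontal distance between each of ball_a_center, ball_b_center, ball_c_center, ball_d_center and log_tray below 0.15 m and value of joint trigger below 0.05 rad and linear speed of each of module_a, module_b, module_c, module_d, module_e below 0.02 m/s); the robot touches nothing.
It fails at once if the scanner is triggered while a sound module is in the red tray (value of joint trigger above 0.12 rad and ((x of module_a_mid in the frame of log_tray between -0.115 and 0.115 m and y of module_a_mid in the frame of log_tray between -0.08 and 0.08 m and z of module_a_mid in the frame of log_tray below 0.05 m and not (distance between ball_a_center and module_a_mid below 0.06 m)) or (x of module_b_mid in the frame of log_tray between -0.115 and 0.115 m and y of module_b_mid in the frame of log_tray between -0.08 and 0.08 m and z of module_b_mid in the frame of log_tray below 0.05 m and not (distance between ball_b_center and module_b_mid below 0.06 m)) or (x of module_c_mid in the frame of log_tray between -0.115 and 0.115 m and y of module_c_mid in the frame of log_tray between -0.08 and 0.08 m and z of module_c_mid in the frame of log_tray below 0.05 m and not (distance between ball_c_center and module_c_mid below 0.06 m)) or (x of module_d_mid in the frame of log_tray between -0.115 and 0.115 m and y of module_d_mid in the frame of log_tray between -0.08 and 0.08 m and z of module_d_mid in the frame of log_tray below 0.05 m and not (distance between ball_d_center and module_d_mid below 0.06 m)) or (x of module_e_mid in the frame of log_tray between -0.115 and 0.115 m and y of module_e_mid in the frame of log_tray between -0.08 and 0.08 m and z of module_e_mid in the frame of log_tray below 0.05 m))).
It fails at once if another thing on the bench is pushed more than 50 mm away (distance of any of mug, terminals, screwdriver, cleaner, tape, meter from where it was at the start of the episode above 0.05 m).
Of module_e, cleaner only 1 to 2 are there at a start; the rules pass over those that are not, and their reading is None.
Of ball_a, ball_b, ball_c, ball_d only 1 to 2 are there at a start; the rules pass over those that are not, and their reading is None.
At some moment in a run one of module_a, module_b, module_c, module_d, module_e may be knocked a few centimetres aside while the robot is not near it.
Once in a run the grip may slacken for a moment while it holds something.
It also fails if it takes over 210 s, if anything falls off the work surface, if the arm or the gripper's body presses on something with over 40 N, if the wrist force passes 120 N, or if a joint passes its speed limit or range.

## Working session

There is one attempt and no reset: what is moved stays moved. The work goes in short steps, Python scripts to look and compute and a tool call to move; the robot and the scene stay as the last step left them, time stands still between calls to the robot, and variables do not carry over. Pictures are saved under pics/ and viewed, and the job is handed in when it is done.

Besides the shell and the picture viewer there is one more tool, called after ">>>" as a command line: name --argument value ..., lists and objects as JSON in quotes. carry_out: Moves the arm, as the interface text tells. Its arguments: {"type":"object","properties":{"targets":{"type":"array"},"grip":{"type":"number"},"grip_force":{"type":"number"}},"required":["targets"]}

```bash
ls -la; mkdir -p pics
python3 - <<'E'
from workcell import ctrl
import cv2
s=ctrl.sense(); print({k:s[k] for k in s})
for n in ["scene","top","wrist"]:
    d=ctrl.get_image(n); cv2.imwrite(f"pics/{n}0.png",d["image"]); print(n,d["intrinsics"],d["R"],d["t"])
E
```

```text
total 12
drwxr-xr-x  3 agent agent 4096 Dec  7 13:52 .
drwxr-xr-x 23 root  root  4096 Dec  7 13:52 ..
drwxr-xr-x  2 agent agent 4096 Dec  7 13:52 pics
{'time': 0.0, 'joint_pos': array([-6.70021785e+01,  2.02614622e+01,  9.36296794e+01,  7.56888383e-04,
        6.61887008e+01, -1.38089024e-01]), 'dq': array([ 0.00587947,  0.03303371, -0.05902216,  0.01889898,  0.09239159,
       -0.01597274]), 'tau': array([ 3.12720447e-03, -6.05243254e+01, -3.42066658e+01,  3.14034141e-04,
        9.31287504e-03, -9.91664052e-06]), 'tcp_pos': array([ 0.24537914, -0.57428825,  0.23056835]), 'tcp_rot': array([[ 9.19577520e-01,  3.92908260e-01, -5.33315107e-04],
       [ 3.92908622e-01, -9.19576619e-01,  1.28747836e-03],
       [ 1.54367794e-05, -1.39348026e-03, -9.99999029e-01]]), 'ft_force': array([ 1.03600489, -0.14732942,  0.52020985]), 'ft_torque': array([0.00123272, 0.01274068, 0.05858212]), 'width': 0.08572407969335247}
scene [[479.2962573    0.         273.25993456]
 [  0.         479.2962573  209.03170822]
 [  0.           0.           1.        ]] [[ 0.37041403  0.92879602  0.01146298]
 [ 0.51183151 -0.19379468 -0.83694213]
 [-0.77512705  0.31588222 -0.54717134]] [-0.25013142 -0.25303467  1.51654769]
top [[499.11847049   0.         276.37406163]
 [  0.         499.11847049 215.30391857]
 [  0.           0.           1.        ]] [[ 0.02978645 -0.99952705  0.00764464]
 [-0.99639442 -0.0302992  -0.07924725]
 [ 0.07944139 -0.00525658 -0.99682568]] [-0.00755232  0.56571282  1.35859754]
wrist [[374.70644223   0.         282.00503729]
 [  0.         374.70644223 213.27436737]
 [  0.           0.           1.        ]] [[ 0.39412809 -0.91905456 -0.00132822]
 [-0.87552513 -0.37589962  0.30357078]
 [-0.27949738 -0.11848289 -0.95280796]] [-0.6235136  -0.03981926  0.37905246]
```

View pics/top0.png

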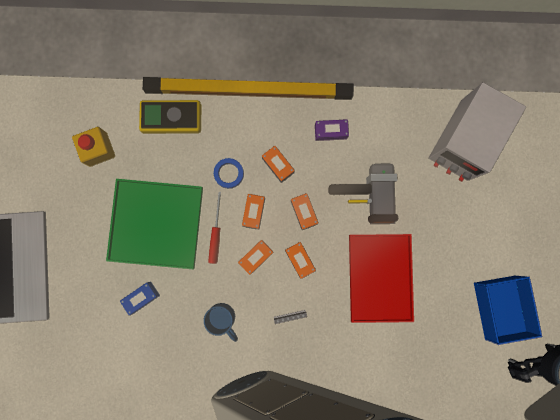

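View pics/scene0.png

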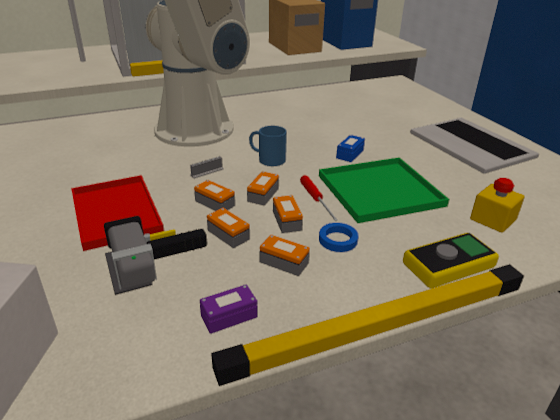

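The top view shows five orange-lidded modules near (278,163), (254,211), (305,211), (256,257) and (300,260). The red tray is at (381,278), the green tray at (155,224), and the grip and trigger at about (350,195). Next I'll measure these positions.

```bash
cat > h.py <<'E'
import numpy as np, cv2
from workcell import ctrl
def ray(d,uv,z):
    R,t,K=d["R"],d["t"],d["intrinsics"]; C=-R.T@t
    uv=np.atleast_2d(np.asarray(uv,float)); p=np.c_[uv,np.ones(len(uv))]@np.linalg.inv(K).T@R
    return C+p*((z-C[2])/p[:,2])[:,None]
def blobs(d,lo,hi,z,amin=60):
    hsv=cv2.cvtColor(d["image"],cv2.COLOR_BGR2HSV); m=cv2.inRange(hsv,lo,hi)
    m=cv2.morphologyEx(m,cv2.MORPH_CLOSE,np.ones((3,3)))
    out=[]
    for c in cv2.findContours(m,cv2.RETR_EXTERNAL,cv2.CHAIN_APPROX_NONE)[0]:
        if cv2.contourArea(c)<amin: continue
        w=ray(d,c[:,0,:],z)[:,:2].astype(np.float32)
        (x,y),(a,b),th=cv2.minAreaRect(w*1000)
        if a<b: th+=90; a,b=b,a
        th=(th+90)%180-90   # long-axis world angle
        out.append((x/1000,y/1000,a,b,th,c[:,0,:].mean(0).round()))
    return out
def mods(d):
    return [o for o in blobs(d,(5,150,120),(18,255,255),0.042) if 60<o[2]<110]
def show(tag,names=("top",)):
    for n in names: cv2.imwrite(f"pics/{n}_{tag}.png",ctrl.get_image(n)["image"])
E
python3 - <<'E'
from h import *
d=ctrl.get_image("top")
f=lambda o:print(np.round(o[:5],4),o[5])
print("mods"); [f(o) for o in blobs(d,(5,150,120),(18,255,255),0.042)]
print("red"); [f(o) for o in blobs(d,(0,150,60),(4,255,255),0.022,200)]
print("green"); [f(o) for o in blobs(d,(45,100,40),(85,255,255),0.022,200)]
print("yel"); [f(o) for o in blobs(d,(20,100,60),(35,255,255),0.065,20)]
w=ctrl.get_image("wrist"); C=-w["R"].T@w["t"]; s=ctrl.sense(); print("cam in tool",s["tcp_rot"].T@(C-s["tcp_pos"]))
im=cv2.resize(d["image"][140:330,320:430],None,fx=5,fy=5)[:600*5]; cv2.imwrite("pics/zoom.png",cv2.resize(d["image"][150:300,320:430],None,fx=4,fy=4))
E
```

```text
mods
[ 4.45300e-01 -5.82000e-02  8.77979e+01  4.64917e+01  3.05202e+01] [300. 260.]
[ 4.49200e-01  6.40000e-02  8.77509e+01  4.59478e+01 -4.33476e+01] [255. 257.]
[ 5.78400e-01 -6.60000e-02  8.80556e+01  4.61396e+01  2.23494e+01] [304. 211.]
[ 5.74800e-01  7.42000e-02  8.89208e+01  4.62202e+01 -8.74770e+00] [253. 211.]
[7.09000e-01 1.06000e-02 8.88186e+01 4.67935e+01 3.96251e+01] [278. 163.]
red
[  0.4028  -0.2826 238.537  172.4101   2.2465] [381. 278.]
green
[  0.5342   0.3463 240.1789 227.9679  86.3675] [154. 223.]
yel
[  0.6075  -0.2074  51.2698   5.4122 -88.2464] [358. 201.]
[ 0.735   0.5111 96.071  92.3393 22.9568] [ 93. 146.]
[  0.8231   0.3082 166.3275  91.4744 -88.1545] [170. 116.]
[ 9.09600e-01  9.89000e-02  4.79512e+02  4.35129e+01 -8.99479e+01] [248.  87.]
cam in tool [ 0.07794259 -0.00089119 -0.14166453]
```

View pics/zoom.png

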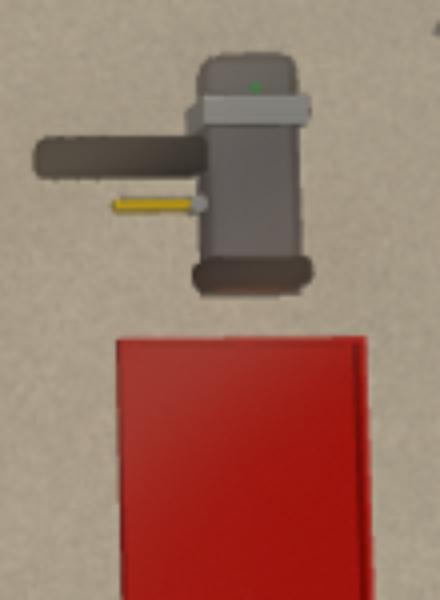

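```bash
cat >> h.py <<'E'
from scipy.spatial.transform import Rotation as Ro
def rot(yaw,pitch=0):  # tool x at world yaw, z down, then pitch about tool y (deg)
    c,s=np.cos(np.radians(yaw)),np.sin(np.radians(yaw))
    return np.array([[c,s,0],[s,-c,0],[0,0,-1.]])@Ro.from_euler('y',pitch,degrees=True).as_matrix()
def yawnow():
    R=ctrl.sense()["tcp_rot"]; return np.degrees(np.arctan2(R[1,0],R[0,0]))
def plan(p,yaw,n=None,pitch=0,half=True):
    s=ctrl.sense(); P,R=s["tcp_pos"],s["tcp_rot"]
    if half: # nearest half-turn equivalent
        y0=yawnow(); yaw=y0+(yaw-y0+90)%180-90
    T=rot(yaw,pitch); rv=Ro.from_matrix(R.T@T).as_rotvec(); D=np.asarray(p)-P
    need=max(np.linalg.norm(D)/0.058,np.degrees(np.linalg.norm(rv))/10.3)
    n=n or max(1,int(np.ceil(need)))
    rows=[]
    for k in range(n):
        Rk=R@Ro.from_rotvec(rv*k/n).as_matrix()
        rows.append([list(map(float,np.round(Rk.T@D/n,4))),list(map(float,np.round(rv/n,3)))])
    print(f"need {need:.2f} n {n} yaw {yaw:.1f}"); 
    for i in range(0,n,5): print(rows[i:i+5])
def st():
    s=ctrl.sense(); print("t %.2f"%s["time"],"p",s["tcp_pos"].round(4),"yaw %.1f"%yawnow(),"z",s["tcp_rot"][:,2].round(3),"F",s["ft_force"].round(2),"w %.4f"%s["width"],"q",s["joint_pos"].round(0))
E
python3 -c "
from h import *
plan([0.5784,-0.066,0.13],22.3)"
```

```text
need 10.62 n 11 yaw 22.3
[[[0.046, -0.0306, 0.0092], [-0.0, 0.0, 0.001]], [[0.046, -0.0307, 0.0092], [-0.0, 0.0, 0.001]], [[0.0459, -0.0307, 0.0092], [-0.0, 0.0, 0.001]], [[0.0459, -0.0308, 0.0092], [-0.0, 0.0, 0.001]], [[0.0458, -0.0309, 0.0092], [-0.0, 0.0, 0.001]]]
[[[0.0458, -0.0309, 0.0092], [-0.0, 0.0, 0.001]], [[0.0457, -0.031, 0.0092], [-0.0, 0.0, 0.001]], [[0.0457, -0.031, 0.0092], [-0.0, 0.0, 0.001]], [[0.0457, -0.0311, 0.0092], [-0.0, 0.0, 0.001]], [[0.0456, -0.0312, 0.0092], [-0.0, 0.0, 0.001]]]
[[[0.0456, -0.0312, 0.0092], [-0.0, 0.0, 0.001]]]
```

>>> carry_out --targets '[[[0.046,-0.031,0.005],[0,0,0.001]],[[0.046,-0.031,0.005],[0,0,0.001]],[[0.046,-0.031,0.005],[0,0,0.001]],[[0.046,-0.031,0.005],[0,0,0.001]],[[0.046,-0.031,0.005],[0,0,0.001]]]' --grip 0.07

```text
time: 0.88
tcp_pos: [0.3992, -0.3393, 0.2052]
tcp_rot: [[0.924, 0.382, 0.001], [0.382, -0.924, -0.002], [0.0, 0.002, -1.0]]
ft_force: [0.4, -0.1, -0.1]
width: 0.0697
```

>>> carry_out --targets '[[[0.046,-0.031,0.01],[0,0,0.001]],[[0.046,-0.031,0.01],[0,0,0.001]],[[0.046,-0.031,0.01],[0,0,0.001]],[[0.046,-0.031,0.01],[0,0,0.001]],[[0.046,-0.031,0.01],[0,0,0.001]]]'

```text
time: 1.5
tcp_pos: [0.558, -0.1008, 0.1547]
tcp_rot: [[0.926, 0.377, 0.004], [0.377, -0.926, -0.004], [0.003, 0.005, -1.0]]
ft_force: [0.8, -0.5, 0.5]
width: 0.0699
```

```bash
python3 -c "
from h import *
st(); plan([0.5784,-0.066,0.13],22.3)"
```

```text
t 1.50 p [ 0.558  -0.1008  0.1547] yaw 22.2 z [ 0.004 -0.004 -1.   ] F [ 0.77 -0.54  0.54] w 0.0699 q [-10.  20. 105.  -0.  55.  58.]
need 0.82 n 1 yaw 22.3
[[[0.0319, -0.0247, 0.0247], [0.005, -0.003, -0.003]]]
```

>>> carry_out --targets '[[[0.032,-0.025,0.025],[0.005,-0.003,-0.003]],[[0,0,0.04],[0,0,0]],[[0,0,0.04],[0,0,0]]]'

```text
time: 1.88
tcp_pos: [0.5842, -0.0603, 0.0495]
tcp_rot: [[0.923, 0.385, 0.007], [0.385, -0.923, -0.0], [0.007, 0.003, -1.0]]
ft_force: [-0.2, -0.2, -0.4]
width: 0.07
```

```bash
python3 -c "
from h import *
st(); plan([0.5784,-0.066,0.005],22.3,n=2)"
```

```text
t 1.88 p [ 0.5842 -0.0603  0.0495] yaw 22.6 z [ 0.007 -0.    -1.   ] F [-0.17 -0.19 -0.42] w 0.0700 q [ -6.  30. 106.   0.  44.  61.]
need 0.78 n 2 yaw 22.3
[[[-0.0039, 0.0014, 0.0222], [0.002, -0.003, 0.003]], [[-0.0038, 0.0015, 0.0222], [0.002, -0.003, 0.003]]]
```

>>> carry_out --targets '[[[-0.007,0.003,0.0],[0.004,-0.006,0.006]],[[0,0,0.022],[0,0,0]],[[0,0,0.018],[0,0,0]],[[0,0,0],[0,0,0]]]'

```text
time: 2.38
tcp_pos: [0.5778, -0.0669, 0.0095]
tcp_rot: [[0.926, 0.379, -0.003], [0.379, -0.926, 0.001], [-0.002, -0.002, -1.0]]
ft_force: [-0.2, 0.3, 0.9]
width: 0.0697
```

```bash
python3 -c "
from h import *
st(); plan([0.5784,-0.066,0.005],22.3,n=1)"
```

```text
t 2.38 p [ 0.5778 -0.0669  0.0095] yaw 22.2 z [-0.003  0.001 -1.   ] F [-0.21  0.27  0.9 ] w 0.0697 q [ -7.  33. 107.   0.  40.  61.]
need 0.08 n 1 yaw 22.3
[[[0.0009, -0.0006, 0.0045], [-0.002, 0.002, -0.001]]]
```

>>> carry_out --targets '[[[0,0,0.005],[0,0,0]],[[0,0,0],[0,0,0]],[[0,0,0],[0,0,0]],[[0,0,0],[0,0,0]]]' --grip 0.03 --grip_force 70

```text
time: 2.88
tcp_pos: [0.5792, -0.0674, 0.0067]
tcp_rot: [[0.926, 0.378, 0.0], [0.378, -0.926, 0.001], [0.001, -0.001, -1.0]]
ft_force: [0.8, -0.1, -2.9]
width: 0.047
```

>>> carry_out --targets '[[[0,0,-0.03],[0,0,0]],[[0,0,-0.04],[0,0,0]],[[0,0,-0.04],[0,0,0]],[[0,0,-0.03],[0,0,0]],[[0,0,0],[0,0,0]]]'

```text
time: 3.5
tcp_pos: [0.578, -0.0672, 0.1497]
tcp_rot: [[0.926, 0.378, -0.002], [0.379, -0.926, 0.001], [-0.002, -0.002, -1.0]]
ft_force: [0.2, 0.1, -2.1]
width: 0.0475
```

```bash
cat >> h.py <<'E'
def meas(n=8):
    F=[];M=[]
    for i in range(n):
        s=ctrl.sense(); F.append(s["ft_force"]);M.append(s["ft_torque"]); ctrl.get_image("wrist")
    R=ctrl.sense()["tcp_rot"]; p=ctrl.sense()["tcp_pos"]
    F=np.array(F);M=np.array(M)
    ptch=np.degrees(np.arcsin(R[2,0]))
    My=M@R[:,1]
    print("t %.2f pitch %.2f F"%(s["time"],ptch),F.mean(0).round(2),F.std(0).round(2),"Ttool",(M.mean(0)@R).round(4),M.std(0).round(4),"My",My.round(3),"p",p.round(3),"w",round(s["width"],4))
E
python3 -c "
from h import *
st();meas()"
```

```text
t 3.50 p [ 0.578  -0.0672  0.1497] yaw 22.2 z [-0.002  0.001 -1.   ] F [ 0.2   0.09 -2.13] w 0.0475 q [ -7.  22. 103.   0.  55.  61.]
t 3.85 pitch -0.42 F [-0.16  0.03 -2.62] [0.43 0.44 0.6 ] Ttool [-0.0153  0.0145 -0.0028] [0.0282 0.0136 0.0303] My [-0.003  0.004  0.028  0.026  0.013  0.049  0.013 -0.014] p [ 0.576 -0.067  0.146] w 0.0471
```

>>> carry_out --targets '[[[0,0,0],[0,0.175,0]],[[0,0,0],[0,0.175,0]],[[0,0,0],[0,0,0]]]'

```text
time: 4.28
tcp_pos: [0.5753, -0.0668, 0.1444]
tcp_rot: [[0.871, 0.378, 0.314], [0.354, -0.926, 0.133], [0.341, -0.005, -0.94]]
ft_force: [-1.0, -0.7, -2.4]
width: 0.0471
```

```bash
python3 -c "
from h import *
meas(12)"
```

```text
t 4.83 pitch 20.07 F [-0.03  0.17 -2.71] [0.58 0.67 0.4 ] Ttool [-0.0069 -0.3029 -0.0027] [0.0334 0.0323 0.0289] My [-0.335 -0.288 -0.298 -0.317 -0.252 -0.314 -0.293 -0.334 -0.299 -0.299
 -0.275 -0.331] p [ 0.579 -0.066  0.146] w 0.0468
```

>>> carry_out --targets '[[[0,0,0],[0,-0.175,0]],[[0,0,0],[0,-0.175,0]],[[0,0,0],[0,-0.175,0]],[[0,0,0],[0,-0.175,0]],[[0,0,0],[0,0,0]]]'

```text
time: 5.5
tcp_pos: [0.5784, -0.067, 0.1459]
tcp_rot: [[0.864, 0.376, -0.334], [0.35, -0.926, -0.138], [-0.362, 0.002, -0.932]]
ft_force: [0.8, -0.2, -3.7]
width: 0.0471
```

```bash
python3 -c "
from h import *
meas(12)"
```

```text
t 6.05 pitch -21.08 F [-0.11  0.18 -2.99] [0.54 0.6  0.47] Ttool [ 0.0102  0.3158 -0.0117] [0.0468 0.0292 0.0171] My [0.335 0.27  0.33  0.253 0.354 0.317 0.261 0.354 0.361 0.314 0.326 0.315] p [ 0.577 -0.068  0.148] w 0.0475
```

>>> carry_out --targets '[[[0,0,0],[0,0.12,0]],[[0,0,0],[0,0.12,0]],[[0,0,0],[0,0,0]]]'

```text
time: 6.48
tcp_pos: [0.5768, -0.0683, 0.1479]
tcp_rot: [[0.92, 0.374, -0.112], [0.371, -0.927, -0.048], [-0.122, 0.003, -0.993]]
ft_force: [0.5, -0.5, -3.0]
width: 0.0472
```

```bash
python3 -c "
from h import *
meas(12)"
```

```text
t 7.03 pitch -7.04 F [ 0.29 -0.1  -2.75] [0.51 0.42 0.57] Ttool [0.0229 0.1133 0.0073] [0.0256 0.0317 0.0287] My [0.095 0.093 0.1   0.142 0.145 0.149 0.083 0.126 0.125 0.033 0.132 0.137] p [ 0.578 -0.068  0.147] w 0.0473
```

>>> carry_out --targets '[[[0,0,0],[0,0.15,0]],[[0,0,0],[0,0.15,0]],[[0,0,0],[0,0.15,0]],[[0,0,0],[0,-0.15,0]],[[0,0,0],[0,-0.1,0]]]'

```text
time: 7.7
tcp_pos: [0.5719, -0.0668, 0.1441]
tcp_rot: [[0.923, 0.377, 0.073], [0.376, -0.926, 0.031], [0.08, -0.001, -0.997]]
ft_force: [1.0, 0.5, -3.5]
width: 0.0471
```

```bash
python3 -c "
from h import *
meas(12)"
```

```text
t 8.25 pitch 4.76 F [ 0.37 -0.11 -2.79] [0.54 0.42 0.43] Ttool [-0.0014 -0.0417 -0.0112] [0.02   0.0351 0.0219] My [-0.049 -0.039 -0.048 -0.075 -0.025 -0.12  -0.014 -0.049 -0.059  0.005
  0.024 -0.051] p [ 0.572 -0.066  0.143] w 0.0474
```

>>> carry_out --targets '[[[0,0,0],[0,0.15,0]],[[0,0,0],[0,0.1,0]],[[0,0,0],[0,0,0]],[[0,0,0],[0,-0.15,0]],[[0,0,0],[0,-0.13,0]]]'

```text
time: 8.93
tcp_pos: [0.5703, -0.0688, 0.1445]
tcp_rot: [[0.927, 0.372, 0.044], [0.371, -0.928, 0.016], [0.047, 0.002, -0.999]]
ft_force: [1.3, 0.5, -3.5]
width: 0.0472
```

```bash
python3 -c "
from h import *
ctrl.get_image('wrist');ctrl.get_image('wrist');meas(24)"
```

```text
t 10.18 pitch 2.99 F [ 0.09  0.05 -2.69] [0.52 0.48 0.41] Ttool [ 0.0151 -0.0511 -0.0069] [0.0326 0.0299 0.0232] My [-0.039 -0.092 -0.115 -0.007 -0.095 -0.037 -0.039 -0.056 -0.071 -0.026
 -0.027 -0.04  -0.017 -0.067 -0.108 -0.042 -0.028 -0.051 -0.045 -0.032
 -0.045 -0.043 -0.049 -0.054] p [ 0.569 -0.067  0.143] w 0.0472
```

>>> carry_out --targets '[[[0,0,0],[0,-0.17,0]],[[0,0,0],[0,-0.15,0]],[[0,0,0],[0,0,0]],[[0,0,0],[0,0.15,0]],[[0,0,0],[0,0.12,0]]]'

```text
time: 10.85
tcp_pos: [0.5704, -0.067, 0.1421]
tcp_rot: [[0.927, 0.374, 0.006], [0.374, -0.927, 0.003], [0.007, -0.001, -1.0]]
ft_force: [-0.7, -0.8, -3.2]
width: 0.0473
```

```bash
python3 -c "
from h import *
ctrl.get_image('wrist');ctrl.get_image('wrist');meas(24)"
```

```text
t 12.10 pitch -0.02 F [ 0.06  0.03 -2.47] [0.62 0.44 0.52] Ttool [-0.0006  0.0021 -0.0022] [0.0248 0.0307 0.0244] My [-0.016 -0.031  0.007  0.058  0.014  0.06   0.028  0.004 -0.008  0.031
  0.018 -0.042  0.013 -0.016  0.01  -0.034  0.004  0.009 -0.023 -0.015
  0.004  0.035 -0.067  0.009] p [ 0.57  -0.067  0.142] w 0.0474
```

```bash
cat >> h.py <<'E'
def slot(tray,lx,ly):
    c,y={"g":((0.534,0.346),-3.6),"r":((0.403,-0.283),2.2)}[tray]
    a=np.radians(y); return [c[0]+lx*np.cos(a)-ly*np.sin(a),c[1]+lx*np.sin(a)+ly*np.cos(a)],y+90
E
python3 -c "
from h import *
p,y=slot('g',.055,.055); print(p,y); plan(p+[0.13],y)"
```

```text
[np.float64(0.5923449486376673), np.float64(0.3974379914894427)] 86.4
need 8.02 n 9 yaw 86.4
[[[0.0216, -0.0469, 0.0014], [-0.0, -0.0, -0.125]], [[0.0273, -0.0439, 0.0014], [-0.0, -0.0, -0.125]], [[0.0325, -0.0401, 0.0014], [-0.0, -0.0, -0.125]], [[0.0373, -0.0358, 0.0014], [-0.0, -0.0, -0.125]], [[0.0414, -0.0309, 0.0014], [-0.0, -0.0, -0.125]]]
[[[0.045, -0.0255, 0.0014], [-0.0, -0.0, -0.125]], [[0.0478, -0.0197, 0.0014], [-0.0, -0.0, -0.125]], [[0.0499, -0.0136, 0.0013], [-0.0, -0.0, -0.125]], [[0.0512, -0.0072, 0.0013], [-0.0, -0.0, -0.125]]]
```

>>> carry_out --targets '[[[0.022,-0.047,0.001],[0,0,-0.125]],[[0.027,-0.044,0.001],[0,0,-0.125]],[[0.033,-0.04,0.001],[0,0,-0.125]],[[0.037,-0.036,0.001],[0,0,-0.125]],[[0.041,-0.031,0.001],[0,0,-0.125]]]'

```text
time: 12.78
tcp_pos: [0.5827, 0.1947, 0.1378]
tcp_rot: [[0.522, 0.853, 0.002], [0.853, -0.522, 0.001], [0.002, 0.001, -1.0]]
ft_force: [1.3, -0.6, -3.0]
width: 0.0471
```

>>> carry_out --targets '[[[0.045,-0.026,0.001],[0,0,-0.125]],[[0.048,-0.02,0.001],[0,0,-0.125]],[[0.05,-0.014,0.001],[0,0,-0.125]],[[0.04,-0.006,0.001],[0,0,-0.1]],[[0,0,0],[0,0,0]]]'

```text
time: 13.4
tcp_pos: [0.5858, 0.4017, 0.1335]
tcp_rot: [[0.053, 0.999, 0.003], [0.999, -0.053, 0.002], [0.002, 0.003, -1.0]]
ft_force: [-0.5, -0.7, -2.6]
width: 0.0469
```

```bash
python3 -c "
from h import *
st();p,y=slot('g',.055,.055); plan(p+[0.06],y,n=2)"
```

```text
t 13.40 p [0.5858 0.4017 0.1335] yaw 87.0 z [ 0.003  0.002 -1.   ] F [-0.5  -0.7  -2.59] w 0.0469 q [34. 33. 87. -0. 60. 37.]
need 1.27 n 2 yaw 86.4
[[[-0.002, 0.0033, 0.0367], [0.001, -0.001, 0.005]], [[-0.002, 0.0033, 0.0367], [0.001, -0.001, 0.005]]]
```

>>> carry_out --targets '[[[-0.004,0.006,0.04],[0.002,-0.002,0.01]],[[0,0,0.035],[0,0,0]],[[0,0,0.025],[0,0,0]],[[0,0,0.008],[0,0,0]],[[0,0,0],[0,0,0]]]'

```text
time: 14.02
tcp_pos: [0.5926, 0.3948, 0.0234]
tcp_rot: [[0.067, 0.998, 0.001], [0.998, -0.067, -0.001], [-0.001, 0.001, -1.0]]
ft_force: [0.7, -0.7, -2.3]
width: 0.0473
```

```bash
python3 -c "
from h import *
st();p,y=slot('g',.055,.055); plan(p+[0.0125],y,n=1)"
```

```text
t 14.03 p [0.5926 0.3948 0.0234] yaw 86.1 z [ 0.001 -0.001 -1.   ] F [ 0.73 -0.72 -2.29] w 0.0473 q [34. 40. 89. -0. 50. 38.]
need 0.19 n 1 yaw 86.4
[[[0.0026, -0.0005, 0.0109], [0.001, 0.001, -0.005]]]
```

>>> carry_out --targets '[[[0.003,0,0.01],[0,0,0]],[[0,0,0.001],[0,0,0]]]'

```text
time: 14.28
tcp_pos: [0.594, 0.3983, 0.0139]
tcp_rot: [[0.068, 0.998, 0.004], [0.998, -0.068, 0.001], [0.001, 0.004, -1.0]]
ft_force: [-0.1, -0.1, -1.5]
width: 0.0471
```

>>> carry_out --targets '[[[0,0,0],[0,0,0]],[[0,0,0],[0,0,0]]]' --grip 0.06

```text
time: 14.52
tcp_pos: [0.5951, 0.3992, 0.0156]
tcp_rot: [[0.068, 0.998, 0.006], [0.998, -0.068, 0.002], [0.003, 0.006, -1.0]]
ft_force: [-0.3, 0.6, -0.4]
width: 0.0602
```

>>> carry_out --targets '[[[0,0,-0.03],[0,0,0]],[[0,0,-0.06],[0,0,0]],[[0,0,-0.06],[0,0,0]]]'

```text
time: 14.9
tcp_pos: [0.592, 0.3976, 0.165]
tcp_rot: [[0.068, 0.998, -0.001], [0.998, -0.068, -0.002], [-0.002, -0.0, -1.0]]
ft_force: [0.4, 0.5, -0.1]
width: 0.0601
```

```bash
python3 -c "
from h import *
st(); d=ctrl.get_image('top'); cv2.imwrite('pics/top1.png',d['image'])
for o in mods(d): print(np.round(o[:5],4),o[5])
plan([0.5748,0.0742,0.13],-8.7)"
```

```text
t 14.90 p [0.592  0.3976 0.165 ] yaw 86.1 z [-0.001 -0.002 -1.   ] F [ 0.37  0.48 -0.07] w 0.0601 q [34. 31. 85. -0. 64. 38.]
[ 4.45300e-01 -5.82000e-02  8.78270e+01  4.63540e+01  3.03187e+01] [300. 260.]
[ 4.49200e-01  6.40000e-02  8.77732e+01  4.59478e+01 -4.33476e+01] [255. 257.]
[ 5.74700e-01  7.43000e-02  8.87086e+01  4.60470e+01 -8.74770e+00] [253. 211.]
[ 0.5944  0.4    87.4303 47.3505 86.5307] [135. 199.]
[7.09000e-01 1.06000e-02 8.88186e+01 4.67935e+01 3.96251e+01] [277. 163.]
need 8.27 n 9 yaw 171.3
[[[-0.0363, 0.0001, 0.0048], [0.001, 0.0, -0.165]], [[-0.0358, -0.0058, 0.0048], [0.001, 0.0, -0.165]], [[-0.0344, -0.0116, 0.0048], [0.001, 0.0, -0.165]], [[-0.032, -0.0171, 0.0048], [0.001, 0.0, -0.165]], [[-0.0287, -0.0222, 0.0048], [0.001, 0.0, -0.165]]]
[[[-0.0247, -0.0266, 0.0048], [0.001, 0.0, -0.165]], [[-0.02, -0.0303, 0.0049], [0.001, 0.0, -0.165]], [[-0.0147, -0.0331, 0.0049], [0.001, 0.0, -0.165]], [[-0.0091, -0.0351, 0.0049], [0.001, 0.0, -0.165]]]
```

View pics/top1.png

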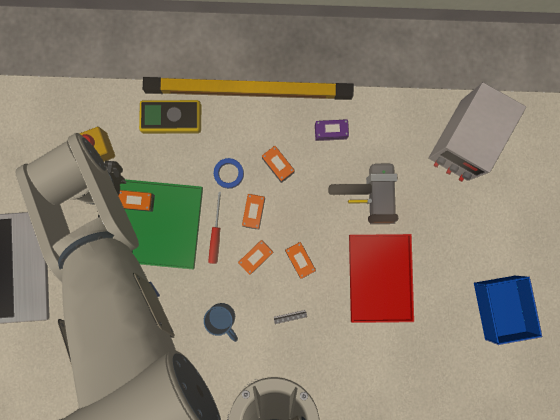

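The first module lies flat in the green tray at pixel (135,199), and the other four haven't moved. The next one is at (253,211).

>>> carry_out --targets '[[[-0.036,0,0.003],[0,0,-0.165]],[[-0.036,-0.006,0.003],[0,0,-0.165]],[[-0.034,-0.012,0.003],[0,0,-0.165]],[[-0.032,-0.017,0.003],[0,0,-0.165]],[[-0.029,-0.022,0.003],[0,0,-0.165]]]' --grip 0.07

```text
time: 15.58
tcp_pos: [0.5884, 0.2188, 0.1649]
tcp_rot: [[-0.708, 0.706, 0.022], [0.706, 0.708, 0.011], [-0.007, 0.024, -1.0]]
ft_force: [0.6, -0.4, -0.3]
width: 0.0699
```

>>> carry_out --targets '[[[-0.025,-0.027,0.005],[0,0,-0.165]],[[-0.02,-0.03,0.005],[0,0,-0.165]],[[-0.015,-0.033,0.005],[0,0,-0.165]],[[-0.008,-0.03,0.005],[0,0,-0.14]],[[0,0,0.01],[0,0,0]]]'

```text
time: 16.2
tcp_pos: [0.5875, 0.0729, 0.1356]
tcp_rot: [[-0.991, 0.128, 0.029], [0.128, 0.992, 0.012], [-0.028, 0.016, -0.999]]
ft_force: [-0.2, 0.6, -0.2]
width: 0.0702
```

```bash
python3 -c "
from h import *
st();plan([0.5748,0.0742,0.06],-8.7,n=2)"
```

```text
t 16.20 p [0.5875 0.0729 0.1356] yaw 172.6 z [ 0.029  0.012 -0.999] F [-0.17  0.64 -0.18] w 0.0702 q [  7.  23. 104.   1.  52. -76.]
need 1.32 n 2 yaw 171.3
[[[0.0074, -0.0008, 0.0376], [0.008, 0.014, 0.012]], [[0.0069, -0.0006, 0.0377], [0.008, 0.014, 0.012]]]
```

>>> carry_out --targets '[[[0.014,-0.001,0.02],[0.016,0.028,0.024]],[[0,0,0.035],[0,0,0]],[[0,0,0.02],[0,0,0]],[[0,0,0],[0,0,0]]]'

```text
time: 16.7
tcp_pos: [0.575, 0.0768, 0.0584]
tcp_rot: [[-0.987, 0.162, 0.002], [0.162, 0.987, 0.001], [-0.002, 0.002, -1.0]]
ft_force: [0.7, 0.0, 1.1]
width: 0.0701
```

```bash
python3 -c "
from h import *
st();plan([0.5748,0.0742,0.005],-8.7,n=3)"
```

```text
t 16.70 p [0.575  0.0768 0.0584] yaw 170.7 z [ 0.002  0.001 -1.   ] F [0.72 0.03 1.06] w 0.0701 q [  7.  29. 107.   0.  45. -73.]
need 0.92 n 3 yaw 171.3
[[[-0.0001, -0.0009, 0.0178], [0.001, 0.001, -0.004]], [[-0.0001, -0.0009, 0.0178], [0.001, 0.001, -0.004]], [[-0.0001, -0.0009, 0.0178], [0.001, 0.001, -0.004]]]
```

>>> carry_out --targets '[[[0,-0.003,0.018],[0,0,-0.01]],[[0,0,0.018],[0,0,0]],[[0,0,0.015],[0,0,0]],[[0,0,0],[0,0,0]]]'

```text
time: 17.2
tcp_pos: [0.5758, 0.0747, 0.0053]
tcp_rot: [[-0.988, 0.152, 0.004], [0.152, 0.988, 0.002], [-0.004, 0.003, -1.0]]
ft_force: [0.2, 0.1, -1.1]
width: 0.07
```

>>> carry_out --targets '[[[0,0,0],[0,0,0]],[[0,0,0],[0,0,0]],[[0,0,0],[0,0,0]]]' --grip 0.03

```text
time: 17.58
tcp_pos: [0.5764, 0.0747, 0.0061]
tcp_rot: [[-0.988, 0.153, 0.005], [0.153, 0.988, 0.002], [-0.005, 0.003, -1.0]]
ft_force: [0.0, -0.1, -3.0]
width: 0.0474
```

>>> carry_out --targets '[[[0,0,-0.03],[0,0,0]],[[0,0,-0.04],[0,0,0]],[[0,0,-0.04],[0,0,0]],[[0,0,-0.03],[0,0,0]],[[0,0,0],[0,0,0]]]'

```text
time: 18.2
tcp_pos: [0.5748, 0.0743, 0.15]
tcp_rot: [[-0.988, 0.153, 0.004], [0.153, 0.988, 0.002], [-0.004, 0.003, -1.0]]
ft_force: [0.9, -0.9, -3.0]
width: 0.047
```

>>> carry_out --targets '[[[0,0,0],[0,0.175,0]],[[0,0,0],[0,0.15,0]],[[0,0,0],[0,0,0]],[[0,0,0],[0,-0.15,0]],[[0,0,0],[0,-0.14,0]]]'

```text
time: 18.82
tcp_pos: [0.572, 0.0737, 0.1423]
tcp_rot: [[-0.988, 0.153, -0.033], [0.153, 0.988, 0.007], [0.034, 0.001, -0.999]]
ft_force: [0.5, -1.1, -3.0]
width: 0.0472
```

```bash
python3 -c "
from h import *
ctrl.get_image('wrist');ctrl.get_image('wrist');meas(24)"
```

```text
t 20.07 pitch 2.29 F [-0.04  0.24 -2.58] [0.39 0.48 0.55] Ttool [ 0.0068 -0.0342 -0.0034] [0.0383 0.032  0.0283] My [-0.011 -0.052 -0.108 -0.04  -0.045 -0.     0.002  0.028 -0.005 -0.04
 -0.056 -0.034 -0.046 -0.043 -0.024 -0.008 -0.027 -0.035 -0.003 -0.041
 -0.022 -0.065 -0.096 -0.05 ] p [0.573 0.074 0.143] w 0.0475
```

>>> carry_out --targets '[[[0,0,0],[0,-0.17,0]],[[0,0,0],[0,-0.17,0]],[[0,0,0],[0,0,0]],[[0,0,0],[0,0.15,0]],[[0,0,0],[0,0.12,0]]]'

```text
time: 20.75
tcp_pos: [0.5708, 0.0752, 0.1446]
tcp_rot: [[-0.989, 0.149, 0.024], [0.149, 0.989, 0.001], [-0.024, 0.004, -1.0]]
ft_force: [0.7, -0.2, -2.4]
width: 0.0473
```

```bash
python3 -c "
from h import *
ctrl.get_image('wrist');ctrl.get_image('wrist');meas(24)"
```

```text
t 22.00 pitch -1.67 F [-0.02  0.03 -2.45] [0.64 0.43 0.46] Ttool [ 0.003  0.024 -0.009] [0.0323 0.0322 0.0357] My [-0.057  0.032  0.001 -0.001  0.023 -0.013  0.074 -0.031 -0.024  0.007
  0.052  0.016  0.066  0.048  0.051  0.023  0.04   0.061  0.025  0.041
  0.006  0.051  0.064  0.02 ] p [0.57  0.074 0.143] w 0.0471
```

Both readings match the no-ball slope, so this one is sound too.

```bash
python3 -c "
from h import *
p,y=slot('g',.055,-.055); print(p,y); plan(p+[0.12],y)"
```

```text
[np.float64(0.5854379914894428), np.float64(0.2876550513623328)] 86.4
need 8.25 n 9 yaw 86.4
[[[0.0019, 0.0237, 0.0025], [0.003, 0.002, 0.165]], [[0.0058, 0.0231, 0.0025], [0.003, 0.002, 0.165]], [[0.0095, 0.0218, 0.0025], [0.003, 0.002, 0.165]], [[0.0129, 0.02, 0.0024], [0.003, 0.002, 0.165]], [[0.016, 0.0176, 0.0024], [0.003, 0.002, 0.165]]]
[[[0.0187, 0.0147, 0.0024], [0.003, 0.002, 0.165]], [[0.0208, 0.0115, 0.0024], [0.003, 0.002, 0.165]], [[0.0224, 0.0079, 0.0025], [0.003, 0.002, 0.165]], [[0.0234, 0.0042, 0.0025], [0.003, 0.002, 0.165]]]
```

>>> carry_out --targets '[[[0.002,0.024,0.001],[0.003,0.002,0.165]],[[0.006,0.023,0.001],[0.003,0.002,0.165]],[[0.01,0.022,0.001],[0.003,0.002,0.165]],[[0.013,0.02,0.001],[0.003,0.002,0.165]],[[0.016,0.018,0.001],[0.003,0.002,0.165]]]'

```text
time: 22.68
tcp_pos: [0.5793, 0.1956, 0.1373]
tcp_rot: [[-0.537, 0.844, 0.013], [0.844, 0.537, -0.01], [-0.015, 0.005, -1.0]]
ft_force: [-0.5, -0.7, -2.3]
width: 0.0472
```

>>> carry_out --targets '[[[0.019,0.015,0.001],[0.003,0.002,0.165]],[[0.021,0.012,0.001],[0.003,0.002,0.165]],[[0.022,0.008,0.001],[0.003,0.002,0.165]],[[0.018,0.003,0.001],[0.003,0.002,0.14]],[[0,0,0],[0,0,0]]]'

```text
time: 23.3
tcp_pos: [0.5899, 0.2896, 0.1318]
tcp_rot: [[0.089, 0.996, -0.001], [0.996, -0.089, -0.005], [-0.005, -0.001, -1.0]]
ft_force: [-0.2, 0.2, -2.8]
width: 0.0471
```

```bash
python3 -c "
from h import *
st();p,y=slot('g',.055,-.055); plan(p+[0.03],y,n=1)"
```

```text
t 23.30 p [0.5899 0.2896 0.1318] yaw 84.9 z [-0.001 -0.005 -1.   ] F [-0.23  0.16 -2.81] w 0.0471 q [26. 29. 94. -0. 57. 31.]
need 1.76 n 1 yaw 86.4
[[[-0.0019, -0.0042, 0.1018], [-0.001, 0.005, -0.026]]]
```

>>> carry_out --targets '[[[-0.002,-0.004,0.04],[-0.001,0.005,-0.026]],[[0,0,0.035],[0,0,0]],[[0,0,0.025],[0,0,0]],[[0,0,0.008],[0,0,0]],[[0,0,0],[0,0,0]]]'

```text
time: 23.92
tcp_pos: [0.5866, 0.2853, 0.0224]
tcp_rot: [[0.05, 0.999, 0.002], [0.999, -0.05, -0.0], [-0.0, 0.002, -1.0]]
ft_force: [-0.7, 0.3, -2.1]
width: 0.047
```

```bash
python3 -c "
from h import *
st();p,y=slot('g',.055,-.055); plan(p+[0.0125],y,n=1)"
```

```text
t 23.93 p [0.5866 0.2853 0.0224] yaw 87.2 z [ 0.002 -0.    -1.   ] F [-0.73  0.34 -2.07] w 0.0470 q [26. 36. 98. -0. 46. 29.]
need 0.18 n 1 yaw 86.4
[[[0.0023, -0.0013, 0.0099], [0.002, 0.0, 0.013]]]
```

>>> carry_out --targets '[[[0.002,-0.001,0.009],[0,0,0.01]],[[0,0,0.001],[0,0,0]]]'

```text
time: 24.18
tcp_pos: [0.5869, 0.2878, 0.0137]
tcp_rot: [[0.06, 0.998, 0.005], [0.998, -0.06, 0.001], [0.001, 0.005, -1.0]]
ft_force: [0.8, 0.1, -2.0]
width: 0.0472
```

>>> carry_out --targets '[[[0,0,0],[0,0,0]],[[0,0,0],[0,0,0]]]' --grip 0.06

```text
time: 24.42
tcp_pos: [0.588, 0.2884, 0.0152]
tcp_rot: [[0.059, 0.998, 0.007], [0.998, -0.059, 0.002], [0.002, 0.007, -1.0]]
ft_force: [-0.1, 0.2, 0.2]
width: 0.0602
```

>>> carry_out --targets '[[[0,0,-0.03],[0,0,0]],[[0,0,-0.06],[0,0,0]],[[0,0,-0.06],[0,0,0]]]'

```text
time: 24.8
tcp_pos: [0.5846, 0.2871, 0.165]
tcp_rot: [[0.059, 0.998, 0.0], [0.998, -0.059, -0.002], [-0.001, 0.0, -1.0]]
ft_force: [1.2, 0.2, 0.4]
width: 0.0597
```

```bash
python3 -c "
from h import *
st(); d=ctrl.get_image('top'); cv2.imwrite('pics/top2.png',d['image'])
for o in mods(d): print(np.round(o[:5],4),o[5])
plan([0.709,0.0106,0.13],39.6)"
```

```text
t 24.80 p [0.5846 0.2871 0.165 ] yaw 86.6 z [ 0.    -0.002 -1.   ] F [1.17 0.18 0.36] w 0.0597 q [26. 26. 93. -0. 60. 29.]
[ 4.45300e-01 -5.82000e-02  8.78270e+01  4.63540e+01  3.03187e+01] [300. 260.]
[ 4.49200e-01  6.40000e-02  8.77732e+01  4.59478e+01 -4.33476e+01] [255. 257.]
[7.09000e-01 1.06000e-02 8.88186e+01 4.67935e+01 3.96251e+01] [278. 163.]
need 5.29 n 6 yaw 39.6
[[[-0.0452, 0.0227, 0.0074], [0.001, -0.001, 0.137]], [[-0.0416, 0.0287, 0.0074], [0.001, -0.001, 0.137]], [[-0.0373, 0.0341, 0.0074], [0.001, -0.001, 0.137]], [[-0.0323, 0.0389, 0.0074], [0.001, -0.001, 0.137]], [[-0.0267, 0.0429, 0.0074], [0.001, -0.001, 0.137]]]
[[[-0.0206, 0.0462, 0.0074], [0.001, -0.001, 0.137]]]
```

View pics/top2.png

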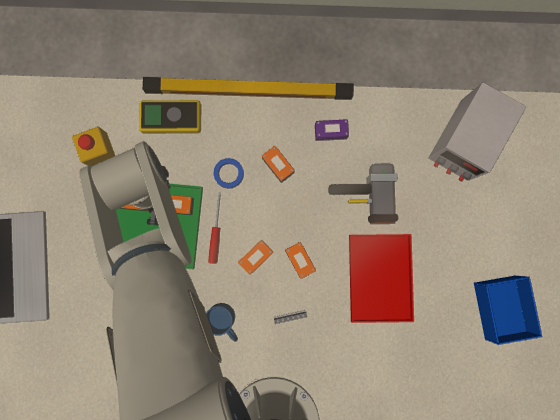

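The second module is in the green tray at (175,204), partly hidden by the arm. Three remain on the bench, and I'm taking the far one at (278,163) next.

>>> carry_out --targets '[[[-0.045,0.023,0.004],[0,0,0.137]],[[-0.042,0.029,0.004],[0,0,0.137]],[[-0.037,0.034,0.004],[0,0,0.137]],[[-0.032,0.039,0.004],[0,0,0.137]],[[-0.027,0.043,0.004],[0,0,0.137]]]' --grip 0.07

```text
time: 25.48
tcp_pos: [0.6937, 0.0551, 0.1609]
tcp_rot: [[0.687, 0.726, 0.023], [0.726, -0.688, 0.008], [0.022, 0.011, -1.0]]
ft_force: [-0.5, 1.1, -0.0]
width: 0.0699
```

>>> carry_out --targets '[[[-0.01,0.022,0.01],[0,0,0.08]],[[0,0,0.02],[0,0,0]],[[0,0,0],[0,0,0]]]'

```text
time: 25.85
tcp_pos: [0.7047, 0.029, 0.1299]
tcp_rot: [[0.747, 0.664, 0.025], [0.664, -0.748, 0.008], [0.024, 0.011, -1.0]]
ft_force: [0.0, -0.5, -0.3]
width: 0.0698
```

```bash
python3 -c "
from h import *
st();plan([0.709,0.0106,0.06],39.6,n=1)"
```

```text
t 25.85 p [0.7047 0.029  0.1299] yaw 41.6 z [ 0.025  0.008 -1.   ] F [ 0.05 -0.48 -0.32] w 0.0698 q [ 2. 32. 89.  0. 58. 50.]
need 1.25 n 1 yaw 39.6
[[[-0.0107, 0.0158, 0.0698], [0.01, -0.024, 0.035]]]
```

>>> carry_out --targets '[[[-0.011,0.016,0.02],[0.01,-0.024,0.035]],[[0,0,0.035],[0,0,0]],[[0,0,0.015],[0,0,0]],[[0,0,0],[0,0,0]]]'

```text
time: 26.35
tcp_pos: [0.7081, 0.0147, 0.0603]
tcp_rot: [[0.765, 0.644, 0.002], [0.644, -0.765, 0.0], [0.002, 0.001, -1.0]]
ft_force: [-0.7, -0.3, 0.4]
width: 0.07
```

```bash
python3 -c "
from h import *
st();plan([0.709,0.0106,0.005],39.6,n=1)"
```

```text
t 26.35 p [0.7081 0.0147 0.0603] yaw 40.1 z [ 0.002  0.    -1.   ] F [-0.71 -0.35  0.4 ] w 0.0700 q [ 1. 37. 89.  0. 53. 51.]
need 0.96 n 1 yaw 39.6
[[[-0.002, 0.0037, 0.0553], [0.001, -0.002, 0.008]]]
```

>>> carry_out --targets '[[[-0.002,0.004,0.018],[0,0,0.008]],[[0,0,0.02],[0,0,0]],[[0,0,0.015],[0,0,0]],[[0,0,0],[0,0,0]]]'

```text
time: 26.85
tcp_pos: [0.7104, 0.0109, 0.0058]
tcp_rot: [[0.77, 0.638, 0.005], [0.638, -0.77, 0.0], [0.004, 0.003, -1.0]]
ft_force: [0.4, -0.1, 0.0]
width: 0.0699
```

>>> carry_out --targets '[[[0,0,0],[0,0,0]],[[0,0,0],[0,0,0]],[[0,0,0],[0,0,0]]]' --grip 0.03

```text
time: 27.22
tcp_pos: [0.7108, 0.0108, 0.0063]
tcp_rot: [[0.77, 0.638, 0.005], [0.638, -0.77, 0.0], [0.004, 0.003, -1.0]]
ft_force: [-0.6, -0.4, -4.0]
width: 0.0468
```

>>> carry_out --targets '[[[0,0,-0.03],[0,0,0]],[[0,0,-0.04],[0,0,0]],[[0,0,-0.04],[0,0,0]],[[0,0,-0.03],[0,0,0]],[[0,0,0],[0,0,0]]]'

```text
time: 27.85
tcp_pos: [0.7083, 0.0108, 0.1486]
tcp_rot: [[0.77, 0.638, 0.001], [0.638, -0.77, 0.001], [0.001, 0.0, -1.0]]
ft_force: [0.5, 0.1, -4.2]
width: 0.0473
```

>>> carry_out --targets '[[[0,0,0],[0,0.175,0]],[[0,0,0],[0,0.15,0]],[[0,0,0],[0,0,0]],[[0,0,0],[0,-0.15,0]],[[0,0,0],[0,-0.14,0]]]'

```text
time: 28.48
tcp_pos: [0.7025, 0.008, 0.141]
tcp_rot: [[0.775, 0.632, 0.015], [0.632, -0.775, 0.016], [0.022, -0.002, -1.0]]
ft_force: [0.2, 0.6, -4.5]
width: 0.047
```

```bash
python3 -c "
from h import *
ctrl.get_image('wrist');ctrl.get_image('wrist');meas(24)"
```

```text
t 29.73 pitch 1.70 F [ 0.08  0.13 -4.01] [0.48 0.57 0.49] Ttool [ 0.0036 -0.0069 -0.0075] [0.0372 0.0346 0.0309] My [ 0.091  0.012  0.008 -0.074 -0.007 -0.062 -0.011 -0.021 -0.005 -0.025
 -0.029 -0.022  0.017 -0.01  -0.023 -0.005 -0.026 -0.014  0.035 -0.036
 -0.001  0.031  0.006  0.004] p [0.702 0.009 0.141] w 0.0474
```

>>> carry_out --targets '[[[0,0,0],[0,-0.17,0]],[[0,0,0],[0,-0.17,0]],[[0,0,0],[0,0,0]],[[0,0,0],[0,0.15,0]],[[0,0,0],[0,0.12,0]]]'

```text
time: 30.4
tcp_pos: [0.7033, 0.0102, 0.1395]
tcp_rot: [[0.772, 0.634, -0.029], [0.634, -0.773, -0.019], [-0.035, -0.004, -0.999]]
ft_force: [-0.4, -1.0, -4.7]
width: 0.0474
```

```bash
python3 -c "
from h import *
ctrl.get_image('wrist');ctrl.get_image('wrist');meas(24)"
```

```text
t 31.65 pitch -2.47 F [ 0.19 -0.04 -3.8 ] [0.56 0.52 0.43] Ttool [0.0004 0.0294 0.0004] [0.0368 0.0393 0.0302] My [-0.07  -0.019  0.057  0.067  0.101  0.112  0.01   0.032 -0.005  0.017
  0.021 -0.002 -0.013  0.035  0.057 -0.011  0.014  0.065  0.014 -0.001
  0.012  0.057  0.043  0.11 ] p [0.703 0.01  0.139] w 0.0472
```

>>> carry_out --targets '[[[0,0,0],[0,0.17,0]],[[0,0,0],[0,0.17,0]],[[0,0,0],[0,0.04,0]],[[0,0,0],[0,0,0]]]'

```text
time: 32.2
tcp_pos: [0.703, 0.0102, 0.1393]
tcp_rot: [[0.728, 0.634, 0.261], [0.596, -0.773, 0.218], [0.34, -0.003, -0.941]]
ft_force: [0.2, -0.1, -3.3]
width: 0.0473
```

```bash
python3 -c "
from h import *
ctrl.get_image('wrist');ctrl.get_image('wrist');meas(16)"
```

```text
t 33.05 pitch 19.91 F [ 0.1   0.11 -3.83] [0.56 0.39 0.58] Ttool [-2.000e-04 -3.312e-01 -9.900e-03] [0.1087 0.1323 0.0294] My [-0.391 -0.126 -0.467 -0.451 -0.095 -0.367 -0.518 -0.164 -0.206 -0.615
 -0.353 -0.113 -0.487 -0.488 -0.094 -0.364] p [0.704 0.011 0.139] w 0.0474
```

>>> carry_out --targets '[[[0,0,0],[0,-0.15,0]],[[0,0,0],[0,-0.13,0]],[[0,0,0],[0,-0.05,0]]]'

```text
time: 33.48
tcp_pos: [0.7029, 0.0094, 0.1396]
tcp_rot: [[0.775, 0.632, 0.004], [0.632, -0.775, 0.006], [0.007, -0.002, -1.0]]
ft_force: [0.5, 0.7, -4.2]
width: 0.0469
```

```bash
python3 -c "
from h import *
ctrl.get_image('wrist');ctrl.get_image('wrist');meas(24)"
```

```text
t 34.73 pitch 0.52 F [ 0.1  -0.07 -3.88] [0.64 0.55 0.29] Ttool [-0.0017  0.0159  0.0002] [0.1612 0.1853 0.0388] My [-0.041  0.319 -0.287  0.027  0.342 -0.264 -0.001  0.311 -0.285 -0.023
  0.315 -0.271  0.006  0.384 -0.247 -0.169  0.343 -0.168 -0.09   0.331
 -0.165 -0.173  0.355 -0.165] p [0.702 0.009 0.139] w 0.0472
```

The step across level and the torque chatter show a loose part, so this one goes in the red tray.

```bash
python3 -c "
from h import *
p,y=slot('r',-.055,0); print(p,y); plan(p+[0.125],y)"
```

```text
[np.float64(0.3480405395974159), np.float64(-0.28511132949981355)] 92.2
need 7.93 n 8 yaw 92.2
[[[-0.0575, 0.0005, 0.0013], [0.0, -0.001, -0.116]], [[-0.0572, -0.0061, 0.0013], [0.0, -0.001, -0.116]], [[-0.0561, -0.0127, 0.0014], [0.0, -0.001, -0.116]], [[-0.0543, -0.019, 0.0015], [0.0, -0.001, -0.116]], [[-0.0517, -0.0252, 0.0015], [0.0, -0.001, -0.116]]]
[[[-0.0484, -0.031, 0.0016], [0.0, -0.001, -0.116]], [[-0.0445, -0.0364, 0.0017], [0.0, -0.001, -0.116]], [[-0.04, -0.0413, 0.0017], [0.0, -0.001, -0.116]]]
```

>>> carry_out --targets '[[[-0.05,0,0],[0,0,-0.1]],[[-0.056,-0.005,0],[0,0,-0.116]],[[-0.056,-0.012,0],[0,0,-0.116]],[[-0.054,-0.018,0],[0,0,-0.116]],[[-0.052,-0.024,0],[0,0,-0.116]]]'

```text
time: 35.4
tcp_pos: [0.4877, -0.1722, 0.1367]
tcp_rot: [[0.296, 0.955, 0.011], [0.955, -0.296, 0.007], [0.01, 0.008, -1.0]]
ft_force: [1.0, -0.5, -4.1]
width: 0.0471
```

```bash
python3 -c "
from h import *
st();p,y=slot('r',-.055,0); print(p,y); plan(p+[0.125],y,n=4)"
```

```text
t 35.40 p [ 0.4877 -0.1722  0.1367] yaw 72.8 z [ 0.011  0.007 -1.   ] F [ 0.97 -0.51 -4.08] w 0.0471 q [-20.  17. 112.   1.  50.  -3.]
[np.float64(0.3480405395974159), np.float64(-0.28511132949981355)] 92.2
need 3.10 n 4 yaw 92.2
[[[-0.0373, -0.025, 0.0023], [0.002, -0.002, -0.085]], [[-0.0351, -0.0281, 0.0025], [0.002, -0.002, -0.085]], [[-0.0326, -0.0309, 0.0026], [0.002, -0.002, -0.085]], [[-0.0298, -0.0336, 0.0028], [0.002, -0.002, -0.085]]]
```

>>> carry_out --targets '[[[-0.037,-0.025,0],[0.002,-0.002,-0.085]],[[-0.035,-0.028,0],[0.002,-0.002,-0.085]],[[-0.032,-0.031,0],[0.002,-0.002,-0.085]],[[-0.015,-0.02,0],[0,0,-0.05]],[[0,0,0],[0,0,0]]]'

```text
time: 36.02
tcp_pos: [0.3567, -0.2759, 0.137]
tcp_rot: [[-0.012, 1.0, 0.007], [1.0, 0.012, -0.001], [-0.001, 0.007, -1.0]]
ft_force: [0.8, 0.7, -4.4]
width: 0.0472
```

```bash
python3 -c "
from h import *
st();p,y=slot('r',-.055,0); print(p,y); plan(p+[0.025],y,n=1)"
```

```text
t 36.02 p [ 0.3567 -0.2759  0.137 ] yaw 90.7 z [ 0.007 -0.001 -1.   ] F [ 0.8   0.73 -4.41] w 0.0472 q [-38.  12. 120.   0.  48. -39.]
[np.float64(0.3480405395974159), np.float64(-0.28511132949981355)] 92.2
need 1.94 n 1 yaw 92.2
[[[-0.0091, -0.0095, 0.112], [0.007, 0.001, -0.026]]]
```

>>> carry_out --targets '[[[-0.009,-0.009,0.03],[0.007,0,-0.026]],[[0,0,0.04],[0,0,0]],[[0,0,0.025],[0,0,0]],[[0,0,0.01],[0,0,0]],[[0,0,0],[0,0,0]]]'

```text
time: 36.65
tcp_pos: [0.3534, -0.2868, 0.0316]
tcp_rot: [[-0.036, 0.999, 0.007], [0.999, 0.036, -0.006], [-0.006, 0.006, -1.0]]
ft_force: [0.0, -0.4, -3.0]
width: 0.0471
```

```bash
python3 -c "
from h import *
st();p,y=slot('r',-.055,0); print(p,y); plan(p+[0.0125],y,n=1)"
```

```text
t 36.65 p [ 0.3534 -0.2868  0.0316] yaw 92.1 z [ 0.007 -0.006 -1.   ] F [ 0.01 -0.41 -3.03] w 0.0471 q [-39.  23. 123.  -0.  34. -41.]
[np.float64(0.3480405395974159), np.float64(-0.28511132949981355)] 92.2
need 0.34 n 1 yaw 92.2
[[[0.002, -0.0054, 0.0191], [0.006, 0.006, -0.002]]]
```

>>> carry_out --targets '[[[0.002,-0.005,0.01],[0.006,0.006,0]],[[0,0,0.008],[0,0,0]],[[0,0,0],[0,0,0]]]'

```text
time: 37.02
tcp_pos: [0.3497, -0.2858, 0.0143]
tcp_rot: [[-0.036, 0.999, 0.003], [0.999, 0.036, -0.002], [-0.002, 0.003, -1.0]]
ft_force: [0.5, -0.4, -3.2]
width: 0.0475
```

>>> carry_out --targets '[[[0,0,0.0015],[0,0,0]],[[0,0,0],[0,0,0]]]'

```text
time: 37.28
tcp_pos: [0.3499, -0.2861, 0.0131]
tcp_rot: [[-0.036, 0.999, 0.003], [0.999, 0.036, -0.002], [-0.002, 0.003, -1.0]]
ft_force: [-0.9, 0.8, -3.6]
width: 0.0473
```

>>> carry_out --targets '[[[0,0,0],[0,0,0]],[[0,0,0],[0,0,0]]]' --grip 0.06

```text
time: 37.52
tcp_pos: [0.3506, -0.2866, 0.0137]
tcp_rot: [[-0.036, 0.999, 0.005], [0.999, 0.036, -0.003], [-0.003, 0.005, -1.0]]
ft_force: [0.4, 0.7, 0.9]
width: 0.06
```

>>> carry_out --targets '[[[0,0,-0.03],[0,0,0]],[[0,0,-0.06],[0,0,0]],[[0,0,-0.06],[0,0,0]]]'

```text
time: 37.9
tcp_pos: [0.3481, -0.2847, 0.1644]
tcp_rot: [[-0.036, 0.999, -0.001], [0.999, 0.036, 0.002], [0.002, -0.001, -1.0]]
ft_force: [1.7, -0.6, 0.1]
width: 0.06
```

```bash
python3 -c "
from h import *
st(); d=ctrl.get_image('top'); cv2.imwrite('pics/top3.png',d['image'])
for o in mods(d): print(np.round(o[:5],4),o[5])
plan([0.4453,-0.0582,0.14],30.4)"
```

```text
t 37.90 p [ 0.3481 -0.2847  0.1644] yaw 92.1 z [-0.001  0.002 -1.   ] F [ 1.73 -0.58  0.12] w 0.0600 q [-39.   9. 118.   0.  53. -42.]
[  0.3504  -0.2778  72.7398  45.4033 -88.3226] [380. 298.]
[ 4.45300e-01 -5.80000e-02  8.78698e+01  4.65070e+01  3.00082e+01] [300. 260.]
[ 4.49200e-01  6.40000e-02  8.77732e+01  4.59478e+01 -4.33476e+01] [255. 257.]
[ 0.5875  0.2896 87.9798 47.3512 86.5314] [174. 204.]
[ 0.5944  0.4003 87.9265 47.3505 86.5307] [134. 200.]
need 5.99 n 6 yaw 30.4
[[[0.0376, 0.017, 0.0052], [0.001, 0.0, 0.179]], [[0.04, 0.0101, 0.0052], [0.001, 0.0, 0.179]], [[0.0412, 0.0028, 0.0052], [0.001, 0.0, 0.179]], [[0.041, -0.0046, 0.0052], [0.001, 0.0, 0.179]], [[0.0395, -0.0118, 0.0052], [0.001, 0.0, 0.179]]]
[[[0.0368, -0.0187, 0.0052], [0.001, 0.0, 0.179]]]
```

View pics/top3.png

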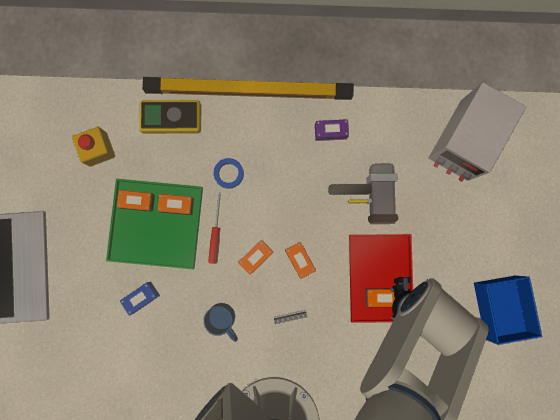

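The red tray now holds the rattling module at (380,298), and the two sound ones lie in green at (134,200) and (174,204). Next is the module at (300,260).

>>> carry_out --targets '[[[0.037,0.017,0.003],[0,0,0.175]],[[0.04,0.01,0.003],[0,0,0.175]],[[0.041,0.003,0.003],[0,0,0.175]],[[0.041,-0.004,0.003],[0,0,0.175]],[[0.04,-0.012,0.003],[0,0,0.175]]]' --grip 0.07

```text
time: 38.58
tcp_pos: [0.4341, -0.0981, 0.161]
tcp_rot: [[0.757, 0.653, 0.018], [0.653, -0.757, -0.011], [0.006, 0.02, -1.0]]
ft_force: [0.5, -0.3, -0.3]
width: 0.0698
```

>>> carry_out --targets '[[[0.02,-0.01,0.01],[0,0,0.12]],[[0,0,0.02],[0,0,0]],[[0,0,0],[0,0,0]]]'

```text
time: 38.95
tcp_pos: [0.445, -0.0744, 0.1311]
tcp_rot: [[0.831, 0.555, 0.02], [0.556, -0.831, -0.011], [0.011, 0.02, -1.0]]
ft_force: [0.3, 0.4, -0.1]
width: 0.0696
```

```bash
python3 -c "
from h import *
st();plan([0.4453,-0.058,0.06],30.3,n=1)"
```

```text
t 38.95 p [ 0.445  -0.0744  0.1311] yaw 33.8 z [ 0.02  -0.011 -1.   ] F [ 0.29  0.37 -0.07] w 0.0696 q [ -9.  12. 120.  -1.  46.  47.]
need 1.26 n 1 yaw 30.3
[[[0.0086, -0.0149, 0.0709], [0.02, -0.011, 0.06]]]
```

>>> carry_out --targets '[[[0.009,-0.015,0.02],[0.02,-0.011,0.06]],[[0,0,0.035],[0,0,0]],[[0,0,0.015],[0,0,0]],[[0,0,0],[0,0,0]]]'

```text
time: 39.45
tcp_pos: [0.4472, -0.058, 0.0626]
tcp_rot: [[0.865, 0.502, 0.005], [0.502, -0.865, -0.0], [0.004, 0.003, -1.0]]
ft_force: [-0.4, 0.3, 0.4]
width: 0.0698
```

```bash
python3 -c "
from h import *
st();plan([0.4453,-0.058,0.005],30.3,n=1)"
```

```text
t 39.45 p [ 0.4472 -0.058   0.0626] yaw 30.1 z [ 0.005 -0.    -1.   ] F [-0.43  0.25  0.35] w 0.0698 q [ -8.  19. 122.   0.  38.  52.]
need 0.99 n 1 yaw 30.3
[[[-0.0019, -0.0011, 0.0576], [0.003, -0.004, -0.003]]]
```

>>> carry_out --targets '[[[-0.002,-0.001,0.02],[0.003,-0.004,0]],[[0,0,0.02],[0,0,0]],[[0,0,0.015],[0,0,0]],[[0,0,0],[0,0,0]]]'

```text
time: 39.95
tcp_pos: [0.4488, -0.0596, 0.0104]
tcp_rot: [[0.865, 0.501, 0.006], [0.501, -0.865, -0.001], [0.005, 0.004, -1.0]]
ft_force: [-0.4, -0.5, 0.3]
width: 0.0699
```

>>> carry_out --targets '[[[0,0,0],[0,0,0]],[[0,0,0],[0,0,0]],[[0,0,0],[0,0,0]]]' --grip 0.03

```text
time: 40.33
tcp_pos: [0.4496, -0.0597, 0.0121]
tcp_rot: [[0.865, 0.501, 0.008], [0.501, -0.865, -0.001], [0.007, 0.005, -1.0]]
ft_force: [-0.7, -0.4, -3.3]
width: 0.0469
```

>>> carry_out --targets '[[[0,0,-0.03],[0,0,0]],[[0,0,-0.04],[0,0,0]],[[0,0,-0.04],[0,0,0]],[[0,0,-0.03],[0,0,0]],[[0,0,0],[0,0,0]]]'

```text
time: 40.95
tcp_pos: [0.4475, -0.0595, 0.1561]
tcp_rot: [[0.865, 0.501, 0.007], [0.501, -0.865, -0.001], [0.005, 0.004, -1.0]]
ft_force: [-0.5, 0.0, -4.0]
width: 0.0472
```

>>> carry_out --targets '[[[0,0,0],[0,0.175,0]],[[0,0,0],[0,0.15,0]],[[0,0,0],[0,0,0]],[[0,0,0],[0,-0.15,0]],[[0,0,0],[0,-0.14,0]]]'

```text
time: 41.58
tcp_pos: [0.4427, -0.0615, 0.1513]
tcp_rot: [[0.87, 0.493, 0.024], [0.493, -0.87, 0.009], [0.025, 0.004, -1.0]]
ft_force: [0.1, 1.2, -3.4]
width: 0.0472
```

```bash
python3 -c "
from h import *
ctrl.get_image('wrist');ctrl.get_image('wrist');meas(24)"
```

```text
t 42.83 pitch 1.94 F [ 0.09  0.03 -3.18] [0.39 0.48 0.55] Ttool [ 0.0009 -0.0261 -0.0051] [0.0321 0.0316 0.0306] My [ 0.044 -0.017 -0.094 -0.007 -0.035  0.006  0.01  -0.038 -0.049  0.026
 -0.035 -0.037 -0.075  0.004 -0.058 -0.007 -0.047 -0.031 -0.033 -0.021
 -0.016 -0.065 -0.012 -0.041] p [ 0.443 -0.06   0.151] w 0.0471
```

>>> carry_out --targets '[[[0,0,0],[0,-0.17,0]],[[0,0,0],[0,-0.17,0]],[[0,0,0],[0,0,0]],[[0,0,0],[0,0.15,0]],[[0,0,0],[0,0.12,0]]]'

```text
time: 43.5
tcp_pos: [0.444, -0.0592, 0.1506]
tcp_rot: [[0.867, 0.498, -0.027], [0.498, -0.867, -0.018], [-0.033, 0.002, -0.999]]
ft_force: [0.5, 0.5, -2.5]
width: 0.0472
```

```bash
python3 -c "
from h import *
ctrl.get_image('wrist');ctrl.get_image('wrist');meas(24)"
```

```text
t 44.75 pitch -2.24 F [-0.23  0.03 -3.12] [0.48 0.55 0.51] Ttool [-0.0054  0.0511 -0.0004] [0.0383 0.0272 0.0274] My [ 0.004 -0.006  0.074  0.093  0.02   0.018  0.093  0.033  0.044  0.061
  0.035  0.109  0.095  0.038  0.065  0.016  0.071  0.06   0.024  0.102
  0.032  0.071  0.038  0.036] p [ 0.444 -0.059  0.151] w 0.0469
```

>>> carry_out --targets '[[[0,0,0],[0,0.17,0]],[[0,0,0],[0,0.17,0]],[[0,0,0],[0,0.04,0]],[[0,0,0],[0,0,0]]]'

```text
time: 45.3
tcp_pos: [0.4442, -0.0586, 0.1505]
tcp_rot: [[0.818, 0.499, 0.286], [0.471, -0.867, 0.164], [0.33, 0.0, -0.944]]
ft_force: [-0.6, -0.3, -3.4]
width: 0.0469
```

```bash
python3 -c "
from h import *
ctrl.get_image('wrist');ctrl.get_image('wrist');meas(16)"
```

```text
t 46.15 pitch 19.29 F [ 0.02 -0.12 -3.19] [0.38 0.52 0.31] Ttool [-0.     -0.3212 -0.0067] [0.0283 0.0263 0.0413] My [-0.288 -0.327 -0.297 -0.321 -0.308 -0.351 -0.305 -0.318 -0.384 -0.319
 -0.304 -0.302 -0.266 -0.363 -0.377 -0.311] p [ 0.445 -0.058  0.151] w 0.0473
```

Sound: the slope near level (-1.06) agrees with the slope at 20° (-0.97). This one goes in the green tray.

```bash
python3 -c "
from h import *
st();p,y=slot('g',-.055,-.055); print(p,y); plan(p+[0.135],y)"
```

```text
t 46.20 p [ 0.445  -0.0582  0.1506] yaw 30.0 z [ 0.286  0.165 -0.944] F [ 0.13  0.83 -3.24] w 0.0470 q [-19.   5. 129.  25.  36.  22.]
[np.float64(0.4756550513623329), np.float64(0.29456200851055725)] 86.4
need 6.11 n 7 yaw 86.4
[[[0.0267, -0.0414, 0.0117], [0.024, -0.044, -0.139]], [[0.0326, -0.037, 0.0113], [0.024, -0.044, -0.139]], [[0.0379, -0.0319, 0.0105], [0.024, -0.044, -0.139]], [[0.0424, -0.026, 0.0095], [0.024, -0.044, -0.139]], [[0.046, -0.0197, 0.0081], [0.024, -0.044, -0.139]]]
[[[0.0486, -0.0129, 0.0064], [0.024, -0.044, -0.139]], [[0.0501, -0.0059, 0.0044], [0.024, -0.044, -0.139]]]
```

>>> carry_out --targets '[[[0.027,-0.041,0.01],[0.024,-0.044,-0.139]],[[0.033,-0.037,0.01],[0.024,-0.044,-0.139]],[[0.038,-0.032,0.009],[0.024,-0.044,-0.139]],[[0.042,-0.026,0.008],[0.024,-0.044,-0.139]],[[0.046,-0.02,0.007],[0.024,-0.044,-0.139]]]'

```text
time: 46.82
tcp_pos: [0.4674, 0.1951, 0.1468]
tcp_rot: [[0.324, 0.944, 0.064], [0.942, -0.328, 0.071], [0.088, 0.037, -0.995]]
ft_force: [0.9, -0.1, -2.0]
width: 0.0468
```

>>> carry_out --targets '[[[0.049,-0.013,0.005],[0.024,-0.044,-0.139]],[[0.03,-0.003,0.002],[0.02,-0.04,-0.1]],[[0,0,0],[0,0,0]],[[0,0,0],[0,0,0]]]'

```text
time: 47.32
tcp_pos: [0.4744, 0.283, 0.1442]
tcp_rot: [[0.081, 0.997, 0.003], [0.997, -0.081, -0.004], [-0.003, 0.003, -1.0]]
ft_force: [-0.9, -0.9, -3.7]
width: 0.0472
```

```bash
python3 -c "
from h import *
st();p,y=slot('g',-.055,-.055); print(p,y); plan(p+[0.06],y,n=2)"
```

```text
t 47.33 p [0.4744 0.283  0.1442] yaw 85.4 z [ 0.003 -0.004 -1.   ] F [-0.9  -0.86 -3.74] w 0.0472 q [ 31.  20. 107.  -0.  53.  36.]
[np.float64(0.4756550513623329), np.float64(0.29456200851055725)] 86.4
need 1.46 n 2 yaw 86.4
[[[0.0059, -0.0, 0.0421], [0.002, 0.002, -0.009]], [[0.0059, 0.0001, 0.0421], [0.002, 0.002, -0.009]]]
```

>>> carry_out --targets '[[[0.012,0,0.03],[0.004,0.004,-0.018]],[[0,0,0.04],[0,0,0]],[[0,0,0.03],[0,0,0]],[[0,0,0.012],[0,0,0]],[[0,0,0],[0,0,0]]]'

```text
time: 47.95
tcp_pos: [0.4766, 0.2902, 0.0312]
tcp_rot: [[0.073, 0.997, 0.002], [0.997, -0.073, 0.003], [0.003, 0.001, -1.0]]
ft_force: [-0.9, 0.2, -4.9]
width: 0.0468
```

```bash
python3 -c "
from h import *
st();p,y=slot('g',-.055,-.055); print(p,y); plan(p+[0.018],y,n=1)"
```

```text
t 47.95 p [0.4766 0.2902 0.0312] yaw 85.8 z [ 0.002  0.003 -1.   ] F [-0.92  0.19 -4.88] w 0.0468 q [ 31.  30. 110.   0.  40.  35.]
[np.float64(0.4756550513623329), np.float64(0.29456200851055725)] 86.4
need 0.24 n 1 yaw 86.4
[[[0.0042, -0.0013, 0.0132], [0.002, -0.003, -0.01]]]
```

>>> carry_out --targets '[[[0.004,-0.001,0.009],[0,0,-0.01]],[[0,0,0.004],[0,0,0]],[[0,0,0],[0,0,0]]]'

```text
time: 48.32
tcp_pos: [0.4776, 0.2952, 0.02]
tcp_rot: [[0.063, 0.998, 0.005], [0.998, -0.063, 0.005], [0.006, 0.005, -1.0]]
ft_force: [-1.1, -0.2, -2.8]
width: 0.0472
```

>>> carry_out --targets '[[[0,0,0.0005],[0,0,0]],[[0,0,0],[0,0,0]]]' --grip 0.06

```text
time: 48.58
tcp_pos: [0.4785, 0.2958, 0.0206]
tcp_rot: [[0.063, 0.998, 0.007], [0.998, -0.063, 0.006], [0.007, 0.007, -1.0]]
ft_force: [0.4, -0.1, -0.1]
width: 0.0603
```

>>> carry_out --targets '[[[0,0,-0.03],[0,0,0]],[[0,0,-0.06],[0,0,0]],[[0,0,-0.06],[0,0,0]]]'

```text
time: 48.95
tcp_pos: [0.4753, 0.2937, 0.1707]
tcp_rot: [[0.063, 0.998, 0.001], [0.998, -0.063, 0.002], [0.002, 0.0, -1.0]]
ft_force: [0.6, 1.3, -0.0]
width: 0.0598
```

```bash
python3 -c "
from h import *
st(); d=ctrl.get_image('top'); cv2.imwrite('pics/top4.png',d['image'])
for o in mods(d): print(np.round(o[:5],4),o[5])
plan([0.4492,0.064,0.14],-43.3)"
```

```text
t 48.95 p [0.4753 0.2937 0.1707] yaw 86.4 z [ 0.001  0.002 -1.   ] F [ 0.56  1.28 -0.01] w 0.0598 q [ 31.  18. 105.   0.  57.  35.]
[  0.3507  -0.2871  91.4727  45.4095 -88.3226] [384. 298.]
[ 4.49200e-01  6.40000e-02  8.77732e+01  4.59478e+01 -4.33476e+01] [255. 257.]
[ 0.4769  0.283  68.4244 46.5265 86.014 ] [175. 244.]
[ 0.5875  0.2896 87.9798 47.3512 86.5314] [174. 204.]
[ 0.5947  0.4003 87.9254 46.8556 86.5523] [133. 198.]
need 4.88 n 5 yaw 136.7
[[[-0.0467, -0.003, 0.0073], [0.002, -0.001, -0.176]], [[-0.0454, -0.0111, 0.0074], [0.002, -0.001, -0.176]], [[-0.0428, -0.0189, 0.0075], [0.002, -0.001, -0.176]], [[-0.0388, -0.026, 0.0075], [0.002, -0.001, -0.176]], [[-0.0337, -0.0324, 0.0076], [0.002, -0.001, -0.176]]]
```

View pics/top4.png

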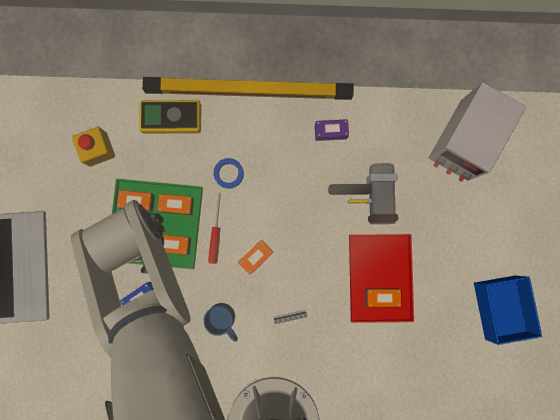

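The red tray holds one module at (384,298) and the green tray holds three. The last module is at (255,257).

>>> carry_out --targets '[[[-0.045,-0.003,0.003],[0,0,-0.17]],[[-0.045,-0.011,0.003],[0,0,-0.17]],[[-0.043,-0.019,0.005],[0,0,-0.17]],[[-0.039,-0.026,0.005],[0,0,-0.17]],[[-0.02,-0.02,0.01],[0,0,-0.1]]]' --grip 0.07

```text
time: 49.62
tcp_pos: [0.4545, 0.0822, 0.1559]
tcp_rot: [[-0.678, 0.734, 0.023], [0.735, 0.678, 0.013], [-0.006, 0.026, -1.0]]
ft_force: [0.6, -0.8, -0.0]
width: 0.0701
```

```bash
python3 -c "
from h import *
ctrl.get_image('wrist');st();plan([0.4492,0.064,0.1],-43.3,n=2)"
```

```text
t 49.67 p [0.4529 0.0801 0.1544] yaw 133.0 z [ 0.021  0.012 -1.   ] F [-2.28 -1.79 -1.27] w 0.0702 q [  9.  11. 118.   1.  50. -34.]
need 0.98 n 2 yaw 136.7
[[[-0.0045, -0.0075, 0.0271], [0.011, 0.003, -0.032]], [[-0.0043, -0.0073, 0.0271], [0.011, 0.003, -0.032]]]
```

>>> carry_out --targets '[[[-0.009,-0.015,0.03],[0.02,0.006,-0.064]],[[0,0,0.035],[0,0,0]],[[0,0,0.03],[0,0,0]],[[0,0,0],[0,0,0]]]'

```text
time: 50.18
tcp_pos: [0.4508, 0.0625, 0.0588]
tcp_rot: [[-0.726, 0.688, 0.007], [0.688, 0.726, 0.002], [-0.003, 0.007, -1.0]]
ft_force: [-0.1, 0.2, 0.8]
width: 0.0702
```

```bash
python3 -c "
from h import *
st();plan([0.4492,0.064,0.005],-43.3,n=1)"
```

```text
t 50.17 p [0.4508 0.0625 0.0588] yaw 136.6 z [ 0.007  0.002 -1.   ] F [-0.08  0.22  0.83] w 0.0702 q [  8.  20. 122.   0.  37. -39.]
need 0.93 n 1 yaw 136.7
[[[0.0024, -0.0004, 0.0538], [0.007, 0.003, -0.002]]]
```

>>> carry_out --targets '[[[0.002,0,0.018],[0.007,0.003,0]],[[0,0,0.02],[0,0,0]],[[0,0,0.016],[0,0,0]],[[0,0,0],[0,0,0]]]'

```text
time: 50.68
tcp_pos: [0.4535, 0.0651, 0.0077]
tcp_rot: [[-0.726, 0.688, 0.006], [0.688, 0.726, 0.0], [-0.005, 0.005, -1.0]]
ft_force: [-1.0, 0.6, 0.1]
width: 0.0696
```

>>> carry_out --targets '[[[0,0,0],[0,0,0]],[[0,0,0],[0,0,0]],[[0,0,0],[0,0,0]]]' --grip 0.03

```text
time: 51.05
tcp_pos: [0.454, 0.0651, 0.0094]
tcp_rot: [[-0.726, 0.688, 0.008], [0.688, 0.726, 0.0], [-0.005, 0.005, -1.0]]
ft_force: [-0.0, -0.3, -3.6]
width: 0.0468
```

>>> carry_out --targets '[[[0,0,-0.03],[0,0,0]],[[0,0,-0.04],[0,0,0]],[[0,0,-0.04],[0,0,0]],[[0,0,-0.03],[0,0,0]],[[0,0,0],[0,0,0]]]'

```text
time: 51.68
tcp_pos: [0.452, 0.065, 0.1535]
tcp_rot: [[-0.726, 0.688, 0.007], [0.688, 0.726, 0.0], [-0.005, 0.005, -1.0]]
ft_force: [0.8, 0.6, -3.9]
width: 0.0472
```

>>> carry_out --targets '[[[0,0,0],[0,0.175,0]],[[0,0,0],[0,0.15,0]],[[0,0,0],[0,0,0]],[[0,0,0],[0,-0.15,0]],[[0,0,0],[0,-0.14,0]]]'

```text
time: 52.3
tcp_pos: [0.4502, 0.0639, 0.1474]
tcp_rot: [[-0.723, 0.69, -0.02], [0.69, 0.724, 0.023], [0.03, 0.003, -1.0]]
ft_force: [-1.4, -0.3, -4.7]
width: 0.0469
```

```bash
python3 -c "
from h import *
ctrl.get_image('wrist');ctrl.get_image('wrist');meas(24)"
```

```text
t 53.55 pitch 2.07 F [-0.01  0.12 -3.82] [0.44 0.59 0.56] Ttool [-0.0041 -0.0417 -0.004 ] [0.0223 0.0334 0.0205] My [ 0.044 -0.048 -0.071 -0.058 -0.027 -0.02  -0.036 -0.055 -0.051 -0.054
 -0.036 -0.082 -0.064 -0.001 -0.042 -0.076 -0.075 -0.044  0.002 -0.015
 -0.03  -0.053 -0.006 -0.101] p [0.451 0.064 0.148] w 0.0474
```

>>> carry_out --targets '[[[0,0,0],[0,-0.17,0]],[[0,0,0],[0,-0.17,0]],[[0,0,0],[0,0,0]],[[0,0,0],[0,0.15,0]],[[0,0,0],[0,0.12,0]]]'

```text
time: 54.22
tcp_pos: [0.4499, 0.0665, 0.1488]
tcp_rot: [[-0.73, 0.684, 0.005], [0.684, 0.73, 0.0], [-0.003, 0.004, -1.0]]
ft_force: [0.2, -1.1, -4.4]
width: 0.047
```

```bash
python3 -c "
from h import *
ctrl.get_image('wrist');ctrl.get_image('wrist');meas(24)"
```

```text
t 55.48 pitch -0.61 F [ 0.06  0.13 -3.86] [0.56 0.48 0.5 ] Ttool [ 0.0116 -0.0013 -0.0115] [0.0332 0.0302 0.0312] My [-0.075 -0.004  0.001 -0.033  0.001  0.025 -0.006 -0.009 -0.051  0.051
 -0.021  0.04  -0.062  0.042  0.062  0.031 -0.009 -0.026 -0.033 -0.009
 -0.013  0.019  0.025  0.022] p [0.449 0.065 0.148] w 0.047
```

>>> carry_out --targets '[[[0,0,0],[0,0.17,0]],[[0,0,0],[0,0.17,0]],[[0,0,0],[0,0.04,0]],[[0,0,0],[0,0,0]]]'

```text
time: 56.02
tcp_pos: [0.449, 0.0654, 0.1479]
tcp_rot: [[-0.677, 0.685, -0.267], [0.637, 0.728, 0.252], [0.367, 0.0, -0.93]]
ft_force: [1.5, 0.2, -4.0]
width: 0.0471
```

```bash
python3 -c "
from h import *
ctrl.get_image('wrist');ctrl.get_image('wrist');meas(16)"
```

```text
t 56.88 pitch 21.64 F [-0.08 -0.1  -3.97] [0.51 0.49 0.57] Ttool [ 0.0098 -0.3964  0.0064] [0.0457 0.027  0.0374] My [-0.358 -0.33  -0.368 -0.399 -0.351 -0.44  -0.427 -0.405 -0.408 -0.434
 -0.355 -0.386 -0.393 -0.412 -0.454 -0.426] p [0.449 0.066 0.148] w 0.0471
```

>>> carry_out --targets '[[[0,0,0],[0,-0.18,0]],[[0,0,0],[0,-0.18,0]],[[0,0,0],[0,-0.18,0]],[[0,0,0],[0,-0.18,0]],[[0,0,0],[0,0,0]]]'

```text
time: 57.55
tcp_pos: [0.4478, 0.0637, 0.1473]
tcp_rot: [[-0.691, 0.689, 0.221], [0.654, 0.725, -0.216], [-0.309, -0.005, -0.951]]
ft_force: [-0.2, 0.3, -4.5]
width: 0.0471
```

```bash
python3 -c "
from h import *
ctrl.get_image('wrist');ctrl.get_image('wrist');meas(16)"
```

```text
t 58.40 pitch -18.05 F [ 0.06 -0.04 -3.74] [0.4  0.25 0.37] Ttool [-0.0074  0.3337 -0.0039] [0.0288 0.0288 0.0268] My [0.32  0.293 0.342 0.357 0.304 0.333 0.322 0.297 0.336 0.339 0.322 0.378
 0.383 0.345 0.372 0.298] p [0.45  0.063 0.148] w 0.0473
```

>>> carry_out --targets '[[[0,0,0],[0,0.12,0]],[[0,0,0],[0,0.11,0]],[[0,0,0],[0,0.07,0]],[[0,0,0],[0,0,0]]]'

```text
time: 58.95
tcp_pos: [0.4496, 0.0635, 0.148]
tcp_rot: [[-0.725, 0.689, 0.004], [0.689, 0.725, -0.006], [-0.007, -0.001, -1.0]]
ft_force: [-0.8, 1.1, -3.1]
width: 0.0469
```

```bash
python3 -c "
from h import *
ctrl.get_image('wrist');ctrl.get_image('wrist');meas(24)"
```

```text
t 60.20 pitch -0.37 F [-0.01 -0.06 -3.68] [0.47 0.45 0.58] Ttool [-0.005  -0.0003  0.0045] [0.0322 0.0275 0.024 ] My [-0.041  0.003  0.007  0.003 -0.047  0.008 -0.036  0.012 -0.01   0.02
 -0.054  0.053  0.048  0.024  0.025 -0.032  0.027  0.053 -0.008 -0.005
 -0.007 -0.019 -0.045  0.015] p [0.449 0.064 0.148] w 0.0471
```

The data fit a straight line with no step, so this one is sound as well. It goes in the last green slot.

```bash
python3 -c "
from h import *
st();p,y=slot('g',-.055,.055); print(p,y); plan(p+[0.135],y)"
```

```text
t 60.25 p [0.4488 0.0642 0.148 ] yaw 136.6 z [ 0.004 -0.006 -1.   ] F [-0.63  0.1  -3.06] w 0.0468 q [  8.  11. 119.  -0.  50. -38.]
[np.float64(0.4825620085105573), np.float64(0.4043449486376671)] 86.4
need 5.90 n 6 yaw 86.4
[[[0.0349, 0.045, 0.0019], [0.0, 0.001, 0.146]], [[0.0411, 0.0395, 0.0019], [0.0, 0.001, 0.146]], [[0.0464, 0.0331, 0.0019], [0.0, 0.001, 0.146]], [[0.0507, 0.026, 0.002], [0.0, 0.001, 0.146]], [[0.0539, 0.0183, 0.002], [0.0, 0.001, 0.146]]]
[[[0.056, 0.0103, 0.0021], [0.0, 0.001, 0.146]]]
```

>>> carry_out --targets '[[[0.035,0.045,0],[0,0,0.146]],[[0.041,0.039,0],[0,0,0.146]],[[0.046,0.033,0],[0,0,0.146]],[[0.05,0.026,0],[0,0,0.146]],[[0.054,0.018,0],[0,0,0.146]]]'

```text
time: 60.88
tcp_pos: [0.4807, 0.3506, 0.1465]
tcp_rot: [[-0.054, 0.999, 0.005], [0.999, 0.054, -0.006], [-0.007, 0.005, -1.0]]
ft_force: [1.4, -0.3, -4.2]
width: 0.0471
```

>>> carry_out --targets '[[[0.04,0.007,0],[0,0,0.1]],[[0,0,0],[0,0,0]],[[0,0,0],[0,0,0]]]'

```text
time: 61.25
tcp_pos: [0.4851, 0.3961, 0.1453]
tcp_rot: [[0.046, 0.999, 0.005], [0.999, -0.046, -0.006], [-0.006, 0.005, -1.0]]
ft_force: [-0.4, 0.1, -3.6]
width: 0.047
```

```bash
python3 -c "
from h import *
st();p,y=slot('g',-.055,.055); print(p,y); plan(p+[0.03],y,n=2)"
```

```text
t 61.25 p [0.4851 0.3961 0.1453] yaw 87.4 z [ 0.005 -0.006 -1.   ] F [-0.45  0.11 -3.6 ] w 0.0470 q [39. 25. 98. -1. 57. 42.]
[np.float64(0.4825620085105573), np.float64(0.4043449486376671)] 86.4
need 1.99 n 2 yaw 86.4
[[[0.0044, -0.0017, 0.0576], [0.003, 0.003, 0.009]], [[0.0042, -0.0016, 0.0576], [0.003, 0.003, 0.009]]]
```

>>> carry_out --targets '[[[0.009,-0.003,0.03],[0.006,0.006,0.018]],[[0,0,0.04],[0,0,0]],[[0,0,0.03],[0,0,0]],[[0,0,0.014],[0,0,0]],[[0,0,0],[0,0,0]]]'

```text
time: 61.88
tcp_pos: [0.4837, 0.4002, 0.0298]
tcp_rot: [[0.065, 0.998, -0.0], [0.998, -0.065, 0.0], [0.0, -0.0, -1.0]]
ft_force: [-0.5, -0.4, -4.4]
width: 0.0472
```

```bash
python3 -c "
from h import *
st();p,y=slot('g',-.055,.055); print(p,y); plan(p+[0.0155],y,n=1)"
```

```text
t 61.88 p [0.4837 0.4002 0.0298] yaw 86.2 z [-0.  0. -1.] F [-0.47 -0.38 -4.38] w 0.0472 q [ 39.  34. 101.   0.  45.  43.]
[np.float64(0.4825620085105573), np.float64(0.4043449486376671)] 86.4
need 0.26 n 1 yaw 86.4
[[[0.0041, -0.0014, 0.0143], [-0.0, -0.0, -0.003]]]
```

>>> carry_out --targets '[[[0.004,-0.001,0.01],[0,0,0]],[[0,0,0.005],[0,0,0]],[[0,0,0],[0,0,0]]]'

```text
time: 62.25
tcp_pos: [0.4845, 0.4053, 0.0166]
tcp_rot: [[0.066, 0.998, 0.003], [0.998, -0.066, 0.003], [0.003, 0.003, -1.0]]
ft_force: [0.7, -0.8, -3.5]
width: 0.0469
```

>>> carry_out --targets '[[[0,0,0.001],[0,0,0]],[[0,0,0],[0,0,0]]]' --grip 0.06

```text
time: 62.5
tcp_pos: [0.4855, 0.4063, 0.017]
tcp_rot: [[0.065, 0.998, 0.005], [0.998, -0.065, 0.004], [0.005, 0.005, -1.0]]
ft_force: [-0.1, 0.3, 0.2]
width: 0.0601
```

>>> carry_out --targets '[[[0,0,-0.03],[0,0,0]],[[0,0,-0.06],[0,0,0]],[[0,0,-0.03],[0,0,0]]]'

```text
time: 62.88
tcp_pos: [0.4842, 0.4053, 0.1388]
tcp_rot: [[0.065, 0.998, 0.003], [0.998, -0.065, 0.003], [0.003, 0.002, -1.0]]
ft_force: [0.5, 0.2, 0.4]
width: 0.0601
```

```bash
python3 -c "
from h import *
st(); plan([0.5945,0.4003,0.09],86.5)"
```

```text
t 62.88 p [0.4842 0.4053 0.1388] yaw 86.3 z [ 0.003  0.003 -1.   ] F [0.46 0.24 0.45] w 0.0601 q [40. 26. 97.  0. 56. 44.]
need 2.08 n 3 yaw 86.5
[[[0.0007, 0.0368, 0.0164], [0.001, -0.001, -0.001]], [[0.0007, 0.0368, 0.0163], [0.001, -0.001, -0.001]], [[0.0006, 0.0368, 0.0163], [0.001, -0.001, -0.001]]]
```

Module 1 gave one outlying reading (at 4.8°), and there's time to spare, so I'll pick it up and test it again.

>>> carry_out --targets '[[[0,0.037,0.005],[0,0,0]],[[0,0.037,0.015],[0,0,0]],[[0,0.034,0.015],[0,0,0]],[[0,0,0.01],[0,0,0]],[[0,0,0],[0,0,0]]]' --grip 0.064

```text
time: 63.5
tcp_pos: [0.5975, 0.401, 0.1009]
tcp_rot: [[0.064, 0.998, 0.012], [0.998, -0.064, 0.01], [0.01, 0.011, -1.0]]
ft_force: [-0.9, 0.1, 0.1]
width: 0.0639
```

```bash
python3 -c "
from h import *
st(); d=ctrl.get_image('top')
for o in mods(d): print(np.round(o[:5],4),o[5])
plan([0.5945,0.4003,0.012],86.5,n=1)"
```

```text
t 63.50 p [0.5975 0.401  0.1009] yaw 86.3 z [ 0.012  0.01  -1.   ] F [-0.92  0.07  0.07] w 0.0639 q [34. 35. 87.  0. 57. 37.]
[  0.3507  -0.2871  91.5099  45.4095 -88.3226] [384. 298.]
[ 0.4776  0.2928 88.0682 46.527  86.0146] [171. 244.]
[ 0.5875  0.2896 87.9798 47.3512 86.5314] [174. 204.]
[ 0.5936  0.3882 63.9159 47.1267 86.0128] [139. 200.]
need 1.55 n 1 yaw 86.5
[[[-0.0021, -0.0043, 0.0895], [0.012, -0.011, -0.003]]]
```

>>> carry_out --targets '[[[-0.002,-0.003,0.025],[0.012,-0.011,0]],[[0,0,0.03],[0,0,0]],[[0,0,0.022],[0,0,0]],[[0,0,0.003],[0,0,0]],[[0,0,0],[0,0,0]]]'

```text
time: 64.18
tcp_pos: [0.592, 0.4007, 0.0187]
tcp_rot: [[0.061, 0.998, -0.002], [0.998, -0.061, -0.001], [-0.001, -0.001, -1.0]]
ft_force: [1.3, 0.6, 0.3]
width: 0.0641
```

```bash
python3 -c "
from h import *
st(); plan([0.5945,0.4003,0.012],86.5,n=1)"
```

```text
t 64.17 p [0.592  0.4007 0.0187] yaw 86.5 z [-0.002 -0.001 -1.   ] F [1.31 0.59 0.31] w 0.0641 q [34. 41. 89. -0. 50. 37.]
need 0.12 n 1 yaw 86.5
[[[-0.0002, 0.0025, 0.0067], [-0.001, 0.001, -0.0]]]
```

>>> carry_out --targets '[[[0,0.002,0.005],[0,0,0]],[[0,0,0],[0,0,0]]]'

```text
time: 64.42
tcp_pos: [0.595, 0.4011, 0.0149]
tcp_rot: [[0.061, 0.998, 0.0], [0.998, -0.061, 0.0], [0.0, 0.0, -1.0]]
ft_force: [0.3, 0.0, 0.0]
width: 0.064
```

>>> carry_out --targets '[[[0,0,0],[0,0,0]],[[0,0,0],[0,0,0]],[[0,0,0],[0,0,0]]]' --grip 0.03

```text
time: 64.8
tcp_pos: [0.5953, 0.4013, 0.0159]
tcp_rot: [[0.061, 0.998, 0.001], [0.998, -0.061, 0.001], [0.001, 0.001, -1.0]]
ft_force: [0.3, 0.2, -3.2]
width: 0.0467
```

>>> carry_out --targets '[[[0,0,-0.03],[0,0,0]],[[0,0,-0.04],[0,0,0]],[[0,0,-0.04],[0,0,0]],[[0,0,-0.03],[0,0,0]],[[0,0,0],[0,0,0]]]'

```text
time: 65.42
tcp_pos: [0.5937, 0.4001, 0.157]
tcp_rot: [[0.062, 0.998, -0.003], [0.998, -0.062, -0.002], [-0.002, -0.003, -1.0]]
ft_force: [0.7, 0.5, -2.1]
width: 0.047
```

>>> carry_out --targets '[[[0,0,0],[0,0.175,0]],[[0,0,0],[0,0.17,0]],[[0,0,0],[0,0,0]],[[0,0,0],[0,0,0]],[[0,0,0],[0,0,0]]]'

```text
time: 66.05
tcp_pos: [0.5907, 0.3994, 0.1497]
tcp_rot: [[0.061, 0.998, 0.013], [0.94, -0.062, 0.334], [0.334, -0.009, -0.942]]
ft_force: [-0.6, -0.3, -2.7]
width: 0.047
```

>>> carry_out --targets '[[[0,0,0],[0,-0.13,0]],[[0,0,0],[0,-0.13,0]],[[0,0,0],[0,0,0]],[[0,0,0],[0,0,0]],[[0,0,0],[0,0,0]]]'

```text
time: 66.68
tcp_pos: [0.5903, 0.4017, 0.1487]
tcp_rot: [[0.06, 0.998, -0.003], [0.996, -0.059, 0.073], [0.073, -0.007, -0.997]]
ft_force: [0.1, -0.8, -3.0]
width: 0.0469
```

```bash
python3 -c "
from h import *
meas(30)"
```

```text
t 68.12 pitch 4.13 F [ 0.09 -0.05 -2.69] [0.4  0.41 0.55] Ttool [-0.0131 -0.0598  0.004 ] [0.0281 0.0256 0.0263] My [-0.092 -0.038 -0.073 -0.088 -0.093 -0.026 -0.051 -0.019 -0.059 -0.053
 -0.098 -0.093 -0.106 -0.071 -0.113 -0.064 -0.022 -0.081 -0.094 -0.048
 -0.014 -0.084 -0.034 -0.038 -0.045 -0.034 -0.022 -0.039 -0.042 -0.063] p [0.59  0.402 0.149] w 0.0469
```

>>> carry_out --targets '[[[0,0,0],[0,-0.16,0]],[[0,0,0],[0,-0.16,0]],[[0,0,0],[0,-0.1,0]],[[0,0,0],[0,0,0]],[[0,0,0],[0,0,0]]]'

```text
time: 68.8
tcp_pos: [0.5912, 0.4016, 0.1493]
tcp_rot: [[0.056, 0.998, -0.026], [0.936, -0.062, -0.348], [-0.349, -0.005, -0.937]]
ft_force: [0.5, -1.2, -2.6]
width: 0.0471
```

>>> carry_out --targets '[[[0,0,0],[0,0.12,0]],[[0,0,0],[0,0.12,0]],[[0,0,0],[0,0,0]],[[0,0,0],[0,0,0]],[[0,0,0],[0,0,0]]]'

```text
time: 69.42
tcp_pos: [0.592, 0.3993, 0.151]
tcp_rot: [[0.065, 0.998, -0.01], [0.992, -0.066, -0.106], [-0.107, -0.003, -0.994]]
ft_force: [0.1, -0.3, -1.8]
width: 0.0473
```

```bash
python3 -c "
from h import *
meas(30)"
```

```text
t 70.88 pitch -6.07 F [ 0.07  0.06 -2.78] [0.46 0.46 0.46] Ttool [-0.0048  0.1073  0.0003] [0.0278 0.0335 0.0227] My [0.096 0.124 0.14  0.069 0.065 0.12  0.159 0.092 0.105 0.127 0.117 0.154
 0.106 0.068 0.134 0.099 0.139 0.07  0.113 0.123 0.041 0.143 0.099 0.101
 0.122 0.082 0.097 0.086 0.14  0.092] p [0.592 0.399 0.151] w 0.0468
```

The slope is -0.94 with no step, so module 1 is sound. I'm putting it back.

```bash
python3 -c "
from h import *
st(); plan([0.5925,0.399,0.06],86.4,n=3)"
```

```text
t 70.92 p [0.5919 0.3991 0.1509] yaw 86.2 z [-0.01  -0.105 -0.994] F [-0.4   0.85 -2.77] w 0.0469 q [36. 34. 82. -5. 68. 42.]
need 1.57 n 3 yaw 86.4
[[[0.0032, 0.0003, 0.0301], [-0.001, 0.035, -0.001]], [[0.0021, 0.0003, 0.0302], [-0.001, 0.035, -0.001]], [[0.0011, 0.0002, 0.0303], [-0.001, 0.035, -0.001]]]
```

>>> carry_out --targets '[[[0.004,0,0.03],[0,0.055,0]],[[0.001,0,0.03],[0,0.05,0]],[[0,0,0.03],[0,0,0]],[[0,0,0.025],[0,0,0]],[[0,0,0],[0,0,0]]]'

```text
time: 71.55
tcp_pos: [0.5925, 0.4001, 0.0338]
tcp_rot: [[0.066, 0.998, -0.001], [0.998, -0.066, 0.004], [0.003, -0.001, -1.0]]
ft_force: [-0.8, 0.2, -2.2]
width: 0.0471
```

```bash
python3 -c "
from h import *
st(); plan([0.5925,0.399,0.0165],86.4,n=1)"
```

```text
t 71.55 p [0.5925 0.4001 0.0338] yaw 86.2 z [-0.001  0.004 -1.   ] F [-0.85  0.2  -2.19] w 0.0471 q [34. 40. 89.  0. 51. 37.]
need 0.30 n 1 yaw 86.4
[[[-0.0012, 0.0001, 0.0173], [-0.001, -0.003, -0.003]]]
```

>>> carry_out --targets '[[[-0.001,0,0.01],[0,-0.003,0]],[[0,0,0.006],[0,0,0]],[[0,0,0.001],[0,0,0]],[[0,0,0],[0,0,0]]]'

```text
time: 72.05
tcp_pos: [0.5942, 0.4005, 0.0191]
tcp_rot: [[0.066, 0.998, 0.003], [0.998, -0.066, 0.003], [0.003, 0.003, -1.0]]
ft_force: [-0.1, 1.2, -2.7]
width: 0.0471
```

>>> carry_out --targets '[[[0,0,0.001],[0,0,0]],[[0,0,0],[0,0,0]]]' --grip 0.06

```text
time: 72.3
tcp_pos: [0.5951, 0.4011, 0.0195]
tcp_rot: [[0.066, 0.998, 0.005], [0.998, -0.066, 0.004], [0.004, 0.004, -1.0]]
ft_force: [-0.0, 0.1, -0.1]
width: 0.0601
```

>>> carry_out --targets '[[[0,0,-0.03],[0,0,0]],[[0,0,-0.06],[0,0,0]],[[0,0,-0.06],[0,0,0]]]'

```text
time: 72.68
tcp_pos: [0.5921, 0.399, 0.1682]
tcp_rot: [[0.066, 0.998, -0.003], [0.998, -0.066, -0.001], [-0.001, -0.003, -1.0]]
ft_force: [0.8, -0.0, -0.4]
width: 0.0598
```

>>> carry_out --targets '[[[-0.04,0,-0.02],[0,0,0]],[[-0.055,0,0],[0,0,0]],[[-0.055,0,0],[0,0,0]],[[-0.055,0,0],[0,0,0]],[[-0.055,0,0],[0,0,0]]]'

```text
time: 73.3
tcp_pos: [0.5795, 0.1387, 0.1978]
tcp_rot: [[0.059, 0.998, 0.014], [0.998, -0.06, 0.008], [0.009, 0.014, -1.0]]
ft_force: [0.5, -0.9, 0.4]
width: 0.06
```

```bash
python3 -c "
from h import *
st(); d=ctrl.get_image('top'); cv2.imwrite('pics/top5.png',d['image'])
for o in mods(d): print(np.round(o[:5],4),o[5])
z=d['range_z']; v,u=np.mgrid[150:240,320:410]
# heights near scanner
K=np.linalg.inv(d['intrinsics']); p=np.stack([u,v,np.ones_like(u)],-1)@K.T*z[v,u][...,None]; X=(p-d['t'])@d['R']
m=d['image'][v,u].astype(int); sel=(X[...,2]>0.04)
for r in range(0,90,6): print(v[r,0],[ (int(1000*X[r,c,2])) for c in range(0,90,6)])
np.save('X.npy',X)
cv2.imwrite('pics/zoom5.png',cv2.resize(d['image'][150:240,310:430],None,fx=6,fy=6,interpolation=cv2.INTER_CUBIC))
"
```

```text
t 73.30 p [0.5795 0.1387 0.1978] yaw 86.6 z [ 0.014  0.008 -1.   ] F [ 0.46 -0.86  0.37] w 0.0600 q [ 13.  19. 100.   0.  60.  16.]
[  0.3507  -0.2871  91.5242  45.4095 -88.3226] [384. 298.]
[ 0.485   0.4088 88.4371 46.7934 86.0146] [128. 240.]
[ 0.5941  0.3995 88.0351 47.1255 86.0133] [134. 200.]
150 [-4, 0, 0, 1, -4, -2, -3, 0, -4, -1, -1, 4, 1, -1, -1]
156 [-3, -5, -3, 0, -2, -2, 2, 1, -2, 1, 0, -5, 0, 0, 2]
162 [0, -2, -6, -2, 1, 1, -3, 2, -4, 2, 2, -7, 0, 1, -2]
168 [-4, 0, -2, -3, 2, 1, -3, 1, 2, 72, 77, 78, 73, 0, 1]
174 [-2, -7, 3, -7, -4, -5, 0, -4, 2, 86, 76, 85, 81, 4, 0]
180 [4, -4, 0, -2, -1, -3, 2, 3, 38, 84, 79, 85, 78, -1, 1]
186 [-2, 2, 73, 66, 67, 72, 73, 69, 64, 73, 82, 74, 75, -2, 2]
192 [0, 0, 68, 68, 67, 71, 77, 68, 68, 75, 82, 78, 72, -3, 3]
198 [0, 0, -3, 4, -1, 4, 0, 1, -5, 75, 76, 74, 71, -1, -3]
204 [-5, 1, -3, 0, 1, 0, 1, -4, 0, 72, 77, 76, 79, 1, -6]
210 [-1, 0, 0, 1, 2, -3, 1, 0, 0, 82, 76, 80, 76, -5, 0]
216 [-1, 1, -1, 3, 2, 1, 0, -1, 0, 80, 83, 78, 85, 0, 4]
222 [3, -4, 0, 6, 1, 1, -3, 0, -3, 60, 70, 64, 63, -4, -4]
228 [1, -6, -3, 0, 6, -1, -3, -1, 2, 2, 5, 1, 3, -1, -6]
234 [3, -1, -1, -4, -3, 0, 2, 2, 2, -4, 0, -1, 20, 19, 22]
```

View pics/top5.png

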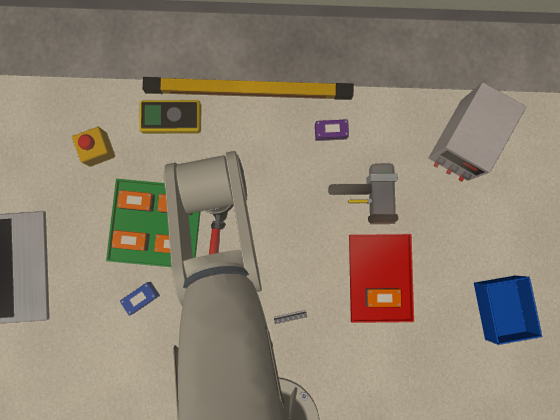

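View pics/zoom5.png

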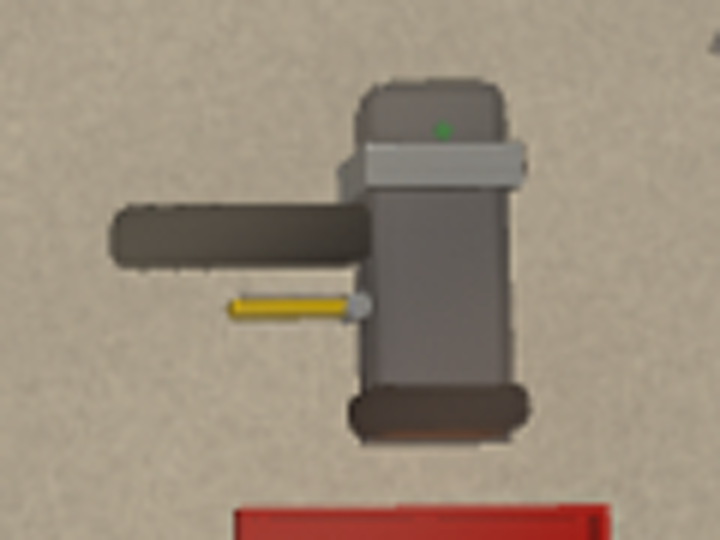

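The scanner's grip spans about u 329–370, v 184–195, and the trigger is at about (358,201). I'll convert these to a squeeze point.

```bash
python3 -c "
from h import *
d=ctrl.get_image('top')
f=lambda x,y,z: print((x,y),ray(d,(310+x/6,150+y/6),z)[0].round(4))
f(160,205,.07);f(320,205,.07);f(160,268,.07);f(320,268,.07);f(112,236,.07)
f(235,300,.065);f(235,318,.065);f(330,318,.065);f(358,230,.078);f(362,340,.078)
a=np.radians(2.2)
w=ctrl.get_image('scene'); cv2.imwrite('pics/sc5.png',cv2.resize(w['image'][180:320,60:240],None,fx=4,fy=4,interpolation=cv2.INTER_CUBIC))
"
```

```text
(160, 205) [ 0.6507 -0.1497  0.07  ]
(320, 205) [ 0.6529 -0.2215  0.07  ]
(160, 268) [ 0.6223 -0.1503  0.07  ]
(320, 268) [ 0.6245 -0.2219  0.07  ]
(112, 236) [ 0.6361 -0.1285  0.07  ]
(235, 300) [ 0.6095 -0.1849  0.065 ]
(235, 318) [ 0.6014 -0.185   0.065 ]
(330, 318) [ 0.6027 -0.2277  0.065 ]
(358, 230) [ 0.6411 -0.2371  0.078 ]
(362, 340) [ 0.5919 -0.2396  0.078 ]
```

View pics/sc5.png

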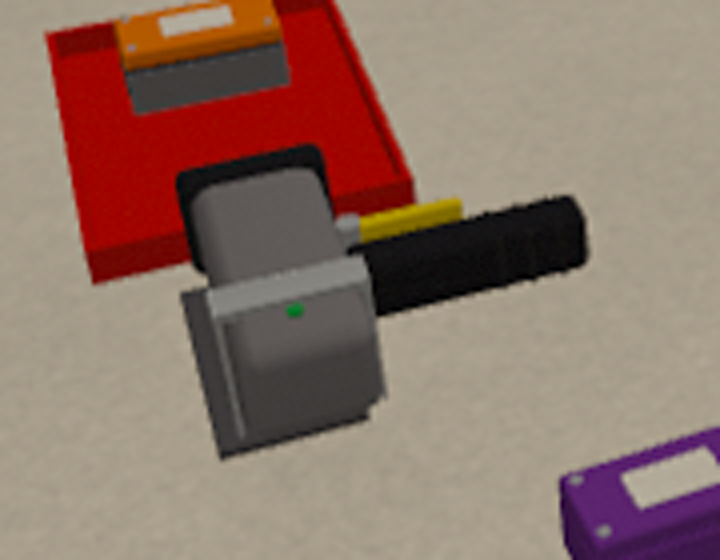

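```bash
python3 -c "
from h import *
st(); plan([0.632,-0.191,0.16],92.2)"
```

```text
t 73.45 p [0.5795 0.1379 0.1977] yaw 86.4 z [ 0.014  0.008 -1.   ] F [-0.25 -0.45 -0.64] w 0.0599 q [ 13.  19. 100.   0.  60.  17.]
need 5.78 n 6 yaw 92.2
[[[-0.0542, 0.0121, 0.006], [0.002, -0.001, -0.017]], [[-0.0544, 0.0112, 0.006], [0.002, -0.001, -0.017]], [[-0.0546, 0.0103, 0.0061], [0.002, -0.001, -0.017]], [[-0.0547, 0.0094, 0.0061], [0.002, -0.001, -0.017]], [[-0.0549, 0.0085, 0.0062], [0.002, -0.001, -0.017]]]
[[[-0.055, 0.0076, 0.0062], [0.002, -0.001, -0.017]]]
```

>>> carry_out --targets '[[[-0.054,0.012,0.002],[0,0,-0.017]],[[-0.054,0.011,0.002],[0,0,-0.017]],[[-0.055,0.01,0.002],[0,0,-0.017]],[[-0.055,0.009,0.002],[0,0,-0.017]],[[-0.05,0.008,0.002],[0,0,-0.017]]]' --grip 0.085 --grip_force 30

```text
time: 74.08
tcp_pos: [0.6276, -0.1303, 0.1884]
tcp_rot: [[-0.033, 0.999, 0.021], [0.999, 0.033, 0.01], [0.01, 0.021, -1.0]]
ft_force: [0.4, -0.1, -0.1]
width: 0.0852
```

>>> carry_out --targets '[[[-0.03,0.005,0],[0,0,-0.017]],[[0,0,0],[0,0,0]],[[0,0,0],[0,0,0]]]'

```text
time: 74.45
tcp_pos: [0.6359, -0.1614, 0.1884]
tcp_rot: [[-0.049, 0.999, 0.023], [0.999, 0.049, 0.011], [0.009, 0.023, -1.0]]
ft_force: [0.6, -0.1, -0.5]
width: 0.085
```

```bash
python3 -c "
from h import *
st(); plan([0.632,-0.191,0.12],92.2,n=1)"
```

```text
t 74.45 p [ 0.6359 -0.1614  0.1884] yaw 92.8 z [ 0.023  0.011 -1.   ] F [ 0.62 -0.11 -0.46] w 0.0850 q [-15.  25.  93.   1.  62. -18.]
need 1.29 n 1 yaw 92.2
[[[-0.03, -0.0069, 0.068], [0.023, -0.01, 0.01]]]
```

>>> carry_out --targets '[[[-0.03,-0.006,0.02],[0.023,-0.01,0.01]],[[0,0,0.03],[0,0,0]],[[0,0,0.01],[0,0,0]],[[0,0,0],[0,0,0]]]'

```text
time: 74.95
tcp_pos: [0.6316, -0.1907, 0.1251]
tcp_rot: [[-0.042, 0.999, -0.003], [0.999, 0.042, -0.002], [-0.002, -0.003, -1.0]]
ft_force: [-0.5, 0.1, 0.8]
width: 0.0849
```

```bash
python3 -c "
from h import *
st(); plan([0.632,-0.191,0.09],92.2,n=1)
d=ctrl.get_image('wrist'); cv2.imwrite('pics/w6.png',d['image'])"
```

```text
t 74.95 p [ 0.6316 -0.1907  0.1251] yaw 92.4 z [-0.003 -0.002 -1.   ] F [-0.55  0.1   0.76] w 0.0849 q [-17.  30.  94.  -0.  57. -19.]
need 0.61 n 1 yaw 92.2
[[[-0.0003, 0.0005, 0.0351], [-0.003, 0.002, 0.004]]]
```

View pics/w6.png

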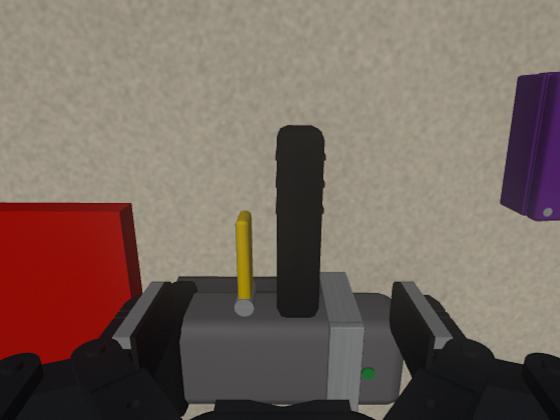

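The wrist view shows the trigger at u≈236–252 and the grip at u≈277–325, both between the open fingers. I'll check the squeeze x by ray casting.

```bash
python3 -c "
from h import *
d=ctrl.get_image('wrist'); st()
print(ray(d,[(236,230),(236,290)],.065).round(4)); print(ray(d,[(325,190),(320,260)],.07).round(4)); print(ray(d,[(250,292)],.078).round(4),ray(d,[(244,212)],.065).round(4))"
```

```text
t 75.05 p [ 0.6323 -0.1908  0.1263] yaw 92.4 z [-0.001 -0.002 -1.   ] F [0.1  0.65 0.16] w 0.0854 q [-17.  29.  94.  -0.  57. -19.]
[[ 0.6051 -0.1879  0.065 ]
 [ 0.6054 -0.2267  0.065 ]]
[[ 0.6538 -0.1608  0.07  ]
 [ 0.6541 -0.2023  0.07  ]]
[[ 0.6148 -0.2203  0.078 ]] [[ 0.6096 -0.1769  0.065 ]]
```

>>> carry_out --targets '[[[0.002,0.001,0.03],[0,0,0]],[[0,0,0.035],[0,0,0]],[[0,0,0.018],[0,0,0]],[[0,0,0.004],[0,0,0]],[[0,0,0],[0,0,0]]]'

```text
time: 75.68
tcp_pos: [0.6378, -0.1899, 0.0433]
tcp_rot: [[-0.043, 0.999, 0.008], [0.999, 0.043, -0.005], [-0.005, 0.008, -1.0]]
ft_force: [0.3, 0.4, -1.0]
width: 0.0849
```

```bash
python3 -c "
from h import *
st(); plan([0.633,-0.189,0.030],92.2,n=1)"
```

```text
t 75.67 p [ 0.6378 -0.1899  0.0433] yaw 92.4 z [ 0.008 -0.005 -1.   ] F [ 0.3   0.39 -1.04] w 0.0849 q [-17.  35.  96.  -0.  48. -19.]
need 0.24 n 1 yaw 92.2
[[[0.0012, -0.0049, 0.0133], [0.008, 0.005, 0.004]]]
```

>>> carry_out --targets '[[[0.001,-0.005,0.009],[0.008,0.005,0.004]],[[0,0,0.003],[0,0,0]],[[0,0,0],[0,0,0]]]'

```text
time: 76.05
tcp_pos: [0.6338, -0.1896, 0.0328]
tcp_rot: [[-0.038, 0.999, 0.003], [0.999, 0.038, -0.001], [-0.001, 0.003, -1.0]]
ft_force: [0.6, 0.6, -0.5]
width: 0.085
```

```bash
python3 -c "
from h import *
st(); plan([0.633,-0.189,0.030],92.2,n=1)
d=ctrl.get_image('wrist'); cv2.imwrite('pics/w7.png',d['image'])"
```

```text
t 76.05 p [ 0.6338 -0.1896  0.0328] yaw 92.2 z [ 0.003 -0.001 -1.   ] F [ 0.63  0.6  -0.47] w 0.0850 q [-17.  36.  96.  -0.  47. -19.]
need 0.05 n 1 yaw 92.2
[[[0.0006, -0.0008, 0.0028], [0.003, 0.001, 0.0]]]
```

View pics/w7.png

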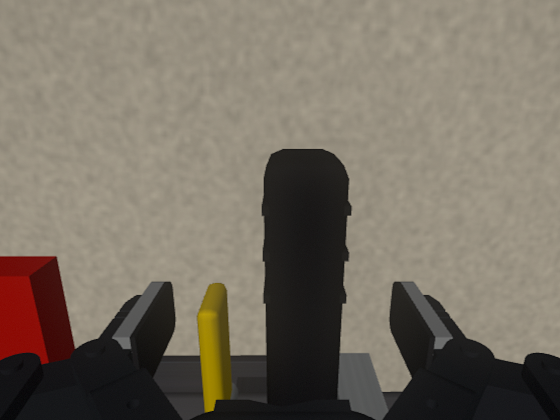

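The fingers, with inner faces at u≈173 and 391, straddle the trigger (u≈200) and the grip's back (u≈347). Now I'll squeeze.

>>> carry_out --targets '[[[0,0,0],[0,0,0]],[[0,0,0],[0,0,0]],[[0,0,0],[0,0,0]],[[0,0,0],[0,0,0]]]' --grip 0.03

```text
time: 76.6
tcp_pos: [0.6345, -0.1894, 0.0337]
tcp_rot: [[-0.038, 0.999, 0.004], [0.999, 0.038, -0.001], [-0.001, 0.004, -1.0]]
ft_force: [-0.5, -0.3, -1.1]
width: 0.0387
```

```bash
python3 -c "
from h import *
d=ctrl.get_image('wrist'); cv2.imwrite('pics/w8.png',d['image']);st()"
```

```text
t 76.65 p [ 0.6345 -0.1894  0.0337] yaw 92.2 z [ 0.004 -0.001 -1.   ] F [0.99 0.48 0.78] w 0.0387 q [-17.  36.  96.   0.  47. -19.]
```

View pics/w8.png

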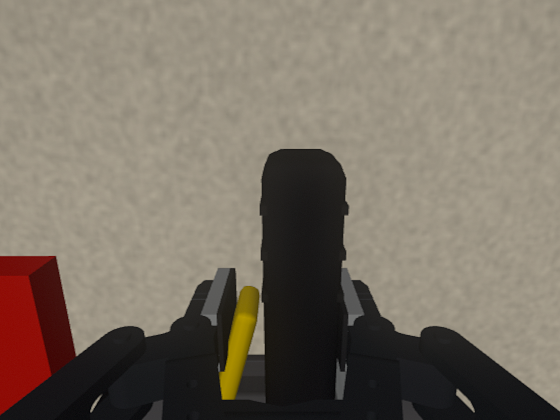

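The trigger (u≈240) is clearly swung against the finger and the opening is 38.7 mm, close to the expected 40 mm home value. I'll hold, then release.

>>> carry_out --targets '[[[0,0,0],[0,0,0]],[[0,0,0],[0,0,0]],[[0,0,0],[0,0,0]],[[0,0,0],[0,0,0]]]'

```text
time: 77.15
tcp_pos: [0.6345, -0.1894, 0.0336]
tcp_rot: [[-0.038, 0.999, 0.004], [0.999, 0.038, -0.001], [-0.001, 0.004, -1.0]]
ft_force: [0.9, 0.5, 0.7]
width: 0.0388
```

>>> carry_out --targets '[[[0,0,0],[0,0,0]],[[0,0,0],[0,0,0]],[[0,0,0],[0,0,0]],[[0,0,0],[0,0,0]]]' --grip 0.085

```text
time: 77.65
tcp_pos: [0.634, -0.1895, 0.0332]
tcp_rot: [[-0.038, 0.999, 0.003], [0.999, 0.038, -0.001], [-0.001, 0.003, -1.0]]
ft_force: [0.5, 0.1, 0.0]
width: 0.0851
```

>>> carry_out --targets '[[[0,0,-0.03],[0,0,0]],[[0,0,-0.05],[0,0,0]],[[0,0,-0.055],[0,0,0]],[[0,0,-0.055],[0,0,0]],[[0,0,0],[0,0,0]]]'

```text
time: 78.28
tcp_pos: [0.6344, -0.1895, 0.2293]
tcp_rot: [[-0.038, 0.999, 0.005], [0.999, 0.038, -0.001], [-0.002, 0.005, -1.0]]
ft_force: [0.1, -0.0, -1.4]
width: 0.0848
```

```bash
python3 -c "
from h import *
st()
d=ctrl.get_image('wrist'); cv2.imwrite('pics/w9.png',d['image'])
d=ctrl.get_image('top'); cv2.imwrite('pics/top9.png',d['image'])
for o in mods(d):
  print(np.round(o[:5],4),o[5])
  for nm,c,y in (('g',(.534,.346),-3.6),('r',(.403,-.283),2.2)):
    a=np.radians(y); v=np.array(o[:2])-c; l=np.array([[np.cos(a),np.sin(a)],[-np.sin(a),np.cos(a)]])@v
    if abs(l).max()<.13: print('   in',nm,l.round(3))
"
```

```text
t 78.28 p [ 0.6344 -0.1895  0.2293] yaw 92.2 z [ 0.005 -0.001 -1.   ] F [ 0.13 -0.01 -1.39] w 0.0848 q [-17.  23.  89.   0.  67. -19.]
[ 0.4776  0.2928 88.0682 46.5271 86.0146] [171. 244.]
   in g [-0.053 -0.057]
[ 0.485   0.4089 88.1977 46.788  86.0684] [128. 240.]
   in g [-0.053  0.06 ]
[ 0.5875  0.2896 87.9798 47.3512 86.5314] [174. 204.]
   in g [ 0.057 -0.053]
[ 0.5941  0.3995 88.0351 47.1255 86.0133] [134. 200.]
   in g [0.057 0.057]
```

View pics/top9.png

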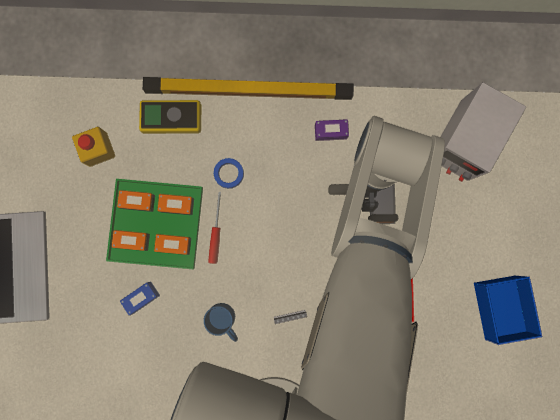

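View pics/w9.png

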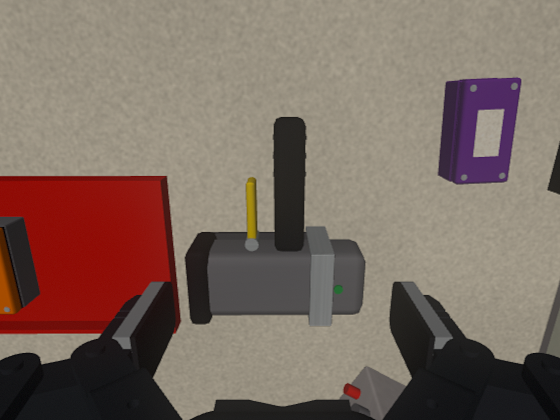

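All four green modules lie well inside the tray. The trigger at (251,210) in the wrist view is back to straight, and the red-tray module is visible at its left edge. One scene view before handing in.

```bash
python3 -c "
from h import *
show('10',('scene',))"
```

```text
(no output)
```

View pics/scene_10.png

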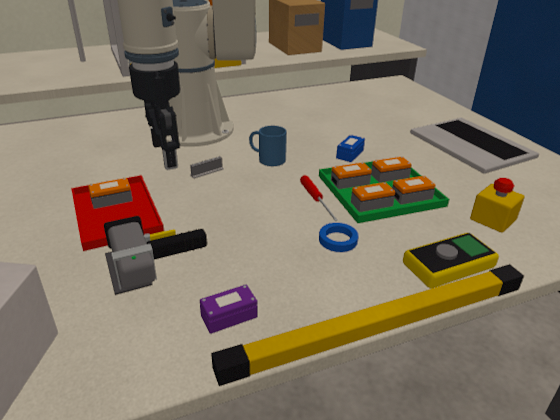

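The scene view shows one module flat in the red tray at (110,192) and four flat in the green tray around (380,182). Everything else is where it was, and the gripper touches nothing.

```bash
python3 -c "
from h import *
print(ctrl.hand_in()); st()"
```

```text
the job is handed in; nothing more can be done
None
the job is handed in; nothing more can be done
```

The job is handed in: I tested all five modules, found one rattling and put it in the red tray, and laid the four sound ones in the green tray. I then squeezed the scanner's trigger. The hand-in gave no verdict.

- **Testing:** I rocked each module lengthwise and compared the torque near level and at about 20°. The rattler, the one farthest from the robot, showed the torque step of a shifting ball and strong chatter. The other four showed no step.
- **Disagreeing readings:** one reading on the first module, taken right after a move, did not fit. I picked it up again and the retest said sound. The second module rests on only two readings, but both agree with sound. The last module's first readings were unclear, so I took more, and they fit sound.
- **Trigger:** I held it closed for about 0.6–0.8 s with the fingers 38.7 mm apart, against about 40 mm expected when home. The wrist camera showed it swung in during the squeeze and straight again after release. I had no direct reading of its angle.
- **Final pictures:** the green modules are about 55 mm from the tray centre along each axis, so well inside, and all modules look flat. The red-tray module was last measured about 53 mm from the tray centre, also well inside. The other things on the bench look unmoved, and the gripper was raised clear of everything.

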